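# Change over the drilling jig: plug off, index stop into its hidden notch

## Robot

A 7-joint arm with a two-finger parallel gripper is mounted at the origin on the work surface; the furniture and walls round the work are solid. World frame = base frame: x ahead of the robot, y to its left, z up, the work surface at z = 0. Lengths are in m, angles in rad, forces in N, time in s.
With the tool pointing down it reaches from about 0.35 to 0.9 m from the base axis. Payload 19.9 kg.
Tool frame: the origin (TCP) lies midway between the tips of the shut fingers; the grasp point (between the pads) lies 19 mm behind it; y points along the fingers, z is the direction in which the jaws open and shut, and the axes are right-handed (so a half turn about y gives the same grasp; the last joint's range is limited). The gripper opens to 94 mm and grips with 3 to 60 N. Pads are 16 mm wide; open, the fingers measure 119 mm over their backs; the gripper's body (75 mm by 177 mm) begins 78 mm behind the grasp point.
Start: joints at [1.157, 0.417, -0.01, 1.614, 0.005, 1.111, -0.053], TCP at [0.228, -0.582, 0.205] pointing down, gripper open.
Joint ranges: [-2.81, 2.81], [-0.39, 2.02], [-1.27, 1.25], [0.06, 2.57], [-1.19, 4.33], [0.19, 2], [-2.82, 2.82]. Speed limits (rad/s): [1.89, 1.89, 2.39, 2.39, 3.01, 3.01, 3.01].

## Interface

Orientations are given as a 3x3 rotation matrix whose columns are the frame's x, y, z axes.
In Python, from plant import arm gives the robot as it stands.
- The arm moves only by the shell command python3 -m crank 'ROWS' [FORCE]. ROWS is JSON, a list of rows, each a list of 3 entries, a list of its own where there are three numbers: the shift along the world's x, y, z in m, then the turn, a rotation vector about the world's x, y, z in rad, then the closure, from 0 (fully open) to 1 (shut). In form: [[[x, y, z], [ax, ay, az], hand], ...]. A call has 1 to 5 rows; each row is the pose to reach, as a shift and turn from the pose commanded when the call began; what a row does not reach only later rows make up. A row lasts 1/8 s, in which the tool goes at most 62.5 mm and 10.7 degrees, less where a joint would pass 70% of its speed; a pose out of reach is approached as far as the arm can. A call with a gripper value outside its range is refused whole. The fingers move at their own pace and stop on an object; FORCE is the grip in N (left out, the last holds). Time passes only in rows, so rows that repeat a pose let the fingers close. It gives the time, the measured TCP pose, the force and the opening at its end, in the units of the state.
- arm.sense(): the state, without advancing time (a new reading comes with each control period).
- arm.read_camera(name): name is "scene" or "top"; returns a dict with "frame" (384x512x3 uint8, red, green, blue), "fx", "fy", "cx", "cy" (pixels), "rvec" (rotation vector, rad) and "tvec" (3), from world to camera coordinates, as OpenCV has them. Camera axes: x right, y down, z forward; pixel columns grow to the right and rows downward; lengths in m; the calibration is good to about 2 mm. A picture is of the moment at which its call begins. There is no depth.
- arm.hand_in(): hands the job in, once; it reports no verdict.
The state is a dict: "t": time; "joint_positions": joint angles; "qd": joint speeds; "effort": joint torques, N m; "tool_pos": TCP position; "eef_rot": TCP orientation; "contact_force": force on the tool from outside, world axes, zero at the start; "moment": the same for the moment, N m; "finger_gap": finger opening in m.
Only numpy, scipy, OpenCV 4.12 (cv2) and the standard library are available. Lean on these libraries where they do the work, as an engineer would, in place of code of your own. Each camera call takes 0.05 s, during which the arm holds its last target.

## Task

First lift the cream plug off the sloping deck of the drilling jig and stand it upright on the bench. Then fetch the steel stop and lay it flat on the deck, nose uphill under the cowl, so that its tooth is down in the one notch of the index bar there; the notch is out of sight and has to be felt for by sliding the tooth along the bar until it drops. Leave the stop in place and the other things where they are.

Things in the scene. Friction and masses are not known exactly. Their poses are not given: they have to be found in the camera images.
- deck: frame of the sloping deck of the drilling jig, a grey and steel fixture fixed to the bench, 290 mm long (along y), low side to the robot. x up the slope (25 deg above level), y along the jig to its left, z square out of the deck. Origin: half-way along, in the deck's plane at the uphill face of the ledge. z = 0: deck from x = 12 to 84 mm. Ledge: x -12 to 0, 6 mm high. Chip groove: x 0 to 12, 9 mm deep
- bar_mid (a point): fixed point of the jig (axes as the deck's): middle of the strip, x 85 to 121 mm in the deck's frame, where the index bar lies under the cowl, its top flush with the deck (z = 0). The bar has one notch, 14 mm wide along y, 12 mm deep, open across the bar's whole width; its middle is anywhere from 40 mm left to 40 mm right of here and out of sight. Rigid
- cowl_hem (a point): fixed point of the jig: middle of the lower edge of the cowl's front hem, 61 mm up the deck from its origin and 30 mm out of it. The sheet-metal cowl runs the jig's whole length, from this hem up to its closed back at x = 122 mm; its top is 36 mm out of the deck. It is open only below the hem. Behind it lies the folded-back bush arm. Base plate: 170 x 326 mm
- dog_grip (a point): the loose steel stop: flat bar 104 x 20 x 9 mm with a 7 mm deep foot under each end, on which it stands level on the bench, and an upright grip block (x -15 to 15 mm, 20 mm wide in y) on top; 49 mm high, 0.2 to 0.33 kg. This point: middle of the grip block, 33 mm above the soles of the feet, 26 above the bar's underside. x points to the nose, z up. The bar spans x -27 to 77 mm
- dog_tooth (a point): middle of the sole of the stop's nose foot, the tooth (14 mm long in x, 11 mm wide), 70 mm noseward of the grip point and 33 mm below it; axes as the stop's. With the tooth on the bar the stop stands 7 mm higher than home. Home: tooth in the notch, the bar's underside flat on the deck, heel foot in the chip groove
- dog_heel (a point): middle of the sole of the stop's other foot, the heel (6 mm long in x, 20 mm wide), 24 mm behind the grip point and 33 mm below it; axes as the stop's. It drops into the chip groove when the stop is home, with the grip point about 30 mm up the deck from the ledge's uphill face
- plug_mid (a point): the cream plug on the deck: a moulded cup, 61 mm across the rim at its top, 42 mm at its foot, 35 mm high, 30 g; it stands narrow end down on the slope, somewhere in the stretch where the stop must slide. This point: on its axis, half-way up (17.5 mm); z is its axis, up out of the rim. Grasp it across the rim
- masking_tape: a roll of masking tape lying flat, 96 mm across, 25 mm high. Leave it. Origin: centre of its underside
- other_plug: a second, lower cream plug, 61 mm across the rim, 28 mm high, standing on the bench. Leave it. Origin: centre of its underside
- sanding_block: a black rubber sanding block, 66 x 122 x 35 mm (x, y, z). Leave it. Origin: centre of its underside
- marker: a marker pen, 135 mm long (along its y), 17 mm thick, lying. Leave it. Origin: centre of its underside
- coupler: a brass air coupler, 62 mm long (along its y), 24 mm thick, lying. Leave it. Origin: centre of its underside
Not all that is in view belongs to the job. Of the things that look like the part that bears dog_grip, the largest one is meant.

How it is judged:
On the way, in this order (a step that is already met when the one before it is completed fails the run):
1. the plug stands upright on the bench (height (world z) of plug_mid below 0.024 m and angle between plug_mid's own z axis and vertical below 0.15 rad), for 0.2 s.
2. the stop's tooth has dropped into the notch under the cowl (z of dog_tooth in the frame of deck between -0.012 and -0.0045 m and x of dog_tooth in the frame of deck between 0.086 and 0.116 m and y of dog_tooth in the frame of deck between -0.048 and 0.048 m), for 0.2 s.
At the end, for the whole second after the job is handed in: The stop lies flat on the deck (within 4 degrees), pointing up the slope (within 7 degrees), its tooth at least 4.5 mm down in the index bar's notch under the cowl; the cream plug stands upright (within 8 degrees) on the bench, off the jig; both are at rest (all of step 1 and all of step 2 and angle between the z axis of dog_grip and the z axis of deck, either way round below 0.07 rad and angle between the x axis of dog_grip and the x axis of deck, either way round below 0.12 rad and linear speed of each of stop_dog, plug below 0.02 m/s and angular speed of each of stop_dog, plug below 0.2 rad/s); the robot touches nothing.
It fails at once if a bystander is moved more than 20 mm (distance of any of masking_tape, other_plug, sanding_block, marker, coupler from where it was at the start of the episode above 0.02 m).
It also fails if it takes over 58 s, if anything falls off the work surface, if the arm or the gripper's body presses on something with over 40 N, if the wrist force passes 120 N, or if a joint passes its speed limit or range.

## Working session

There is one attempt and no reset: what is moved stays moved. The work goes in short steps, Python scripts to look and compute and a shell command to move; the robot and the scene stay as the last step left them, time stands still between calls to the robot, and variables do not carry over. Pictures are saved under pics/ and viewed, and the job is handed in when it is done.

```bash
ls; mkdir -p pics; python3 - <<'E'
from plant import arm
import cv2,numpy as np
s=arm.sense()
for k,v in s.items(): print(k,np.round(v,4).tolist())
for n in("scene","top"):
    c=arm.read_camera(n); cv2.imwrite(f"pics/{n}0.png",cv2.resize(c["frame"][:,:,::-1],(800,600),interpolation=cv2.INTER_CUBIC))
    R=cv2.Rodrigues(np.array(c["rvec"]))[0]
    print(n,c["fx"],c["fy"],c["cx"],c["cy"],(-R.T@np.array(c["tvec"])).round(3),R.round(3).tolist())
    np.save(f"pics/{n}0.npy",c["frame"])
E
```

```text
pics
t 0.0
joint_positions [1.1565, 0.418, -0.0103, 1.6142, 0.0047, 1.1107, -0.053]
qd [0.0006, 0.0001, 0.0004, -0.0002, 0.0007, 0.0004, 0.0005]
effort [0.0004, -85.1265, 0.6388, -42.5995, -0.0488, 0.0186, 0.0001]
tool_pos [0.2275, -0.5817, 0.2048]
eef_rot [[-0.9313, -0.0005, 0.3642], [-0.3642, 0.0011, -0.9313], [0.0001, -1.0, -0.0012]]
contact_force [0.1962, -0.2384, 0.1144]
moment [0.0148, 0.0803, 0.0331]
finger_gap 0.094
scene 499.5055331603122 499.5055331603122 262.6078306600036 193.44809983508313 [0.79  0.852 1.46 ] [[-0.926, 0.377, -0.011], [0.333, 0.805, -0.491], [-0.176, -0.459, -0.871]]
top 401.1207082950623 401.1207082950623 249.7560985531781 197.85989630408272 [0.313 0.113 1.158] [[0.017, -1.0, 0.002], [-0.982, -0.017, -0.189], [0.189, 0.001, -0.982]]
```

View pics/scene0.png

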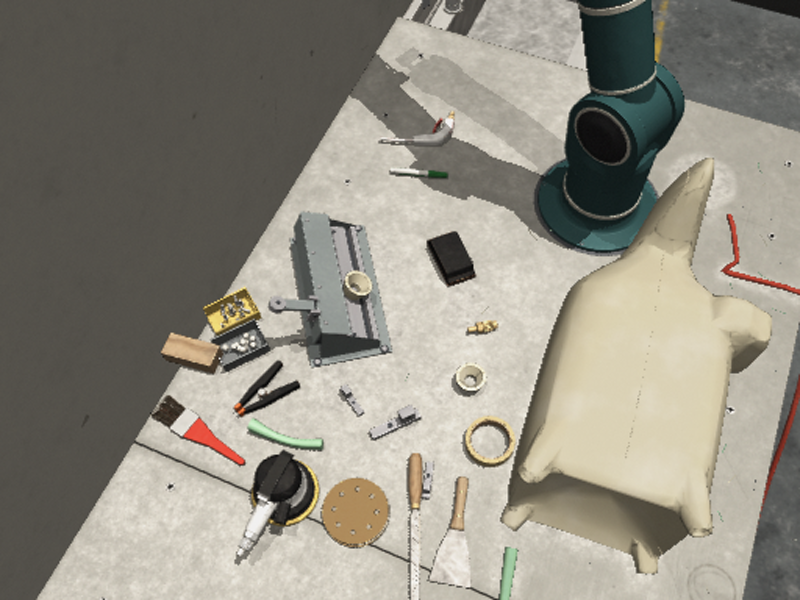

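View pics/top0.png

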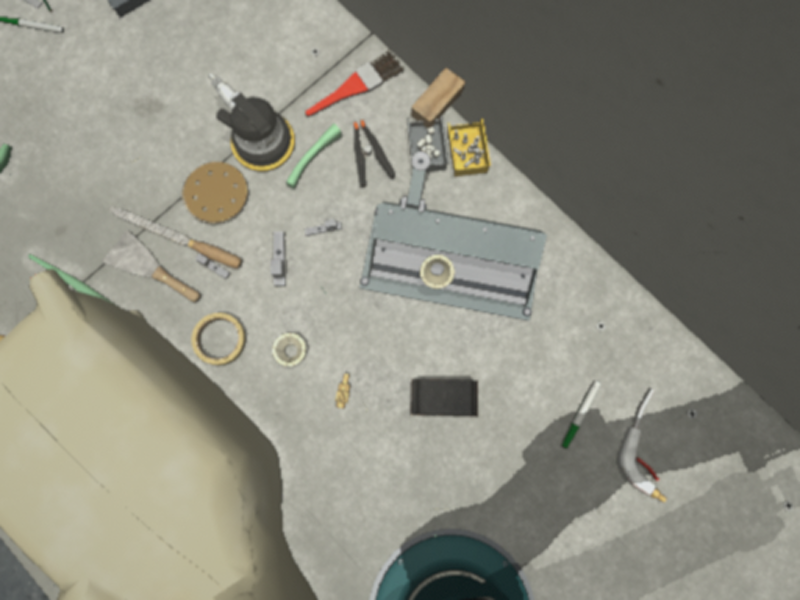

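```bash
cat > h.py <<'E'
import cv2,numpy as np
from plant import arm
def cam(n):
    c=arm.read_camera(n); c["R"]=cv2.Rodrigues(np.array(c["rvec"],float))[0]; c["t"]=np.array(c["tvec"],float).ravel()
    c["C"]=-c["R"].T@c["t"]; return c
def ray(c,u,v):
    d=c["R"].T@np.array([(u-c["cx"])/c["fx"],(v-c["cy"])/c["fy"],1.]); return c["C"],d/np.linalg.norm(d)
def onz(c,u,v,z):
    C,d=ray(c,u,v); return C+d*(z-C[2])/d[2]
def proj(c,P):
    p=(c["R"]@np.asarray(P,float).T).T+c["t"]; return np.c_[c["fx"]*p[:,0]/p[:,2]+c["cx"],c["fy"]*p[:,1]/p[:,2]+c["cy"]]
def tri(c1,p1,c2,p2):
    a,u=ray(c1,*p1); b,v=ray(c2,*p2)
    s=np.linalg.lstsq(np.c_[u,-v],b-a,rcond=None)[0]; p,q=a+s[0]*u,b+s[1]*v
    return (p+q)/2,np.linalg.norm(p-q)
def crop(c,u0,v0,w,hh,f,name,step=20):
    im=cv2.resize(c["frame"][v0:v0+hh,u0:u0+w,::-1],None,fx=f,fy=f,interpolation=cv2.INTER_CUBIC)
    for u in range(-(-u0//step)*step,u0+w,step):
        cv2.line(im,((u-u0)*f,0),((u-u0)*f,6),(0,0,255),1); cv2.putText(im,str(u),((u-u0)*f+2,16),0,.4,(0,0,255),1)
    for v in range(-(-v0//step)*step,v0+hh,step):
        cv2.line(im,(0,(v-v0)*f),(6,(v-v0)*f),(0,0,255),1); cv2.putText(im,str(v),(8,(v-v0)*f+4),0,.4,(0,0,255),1)
    cv2.imwrite("pics/"+name,im)
E
python3 - <<'E'
from h import *
t=cam("top"); s=cam("scene")
crop(t,220,120,135,95,6,"tj.png"); crop(s,170,125,90,115,5,"sj.png")
crop(t,120,130,110,70,7,"td.png"); crop(s,205,230,100,90,6,"sd.png")
E
```

```text
(no output)
```

View pics/tj.png

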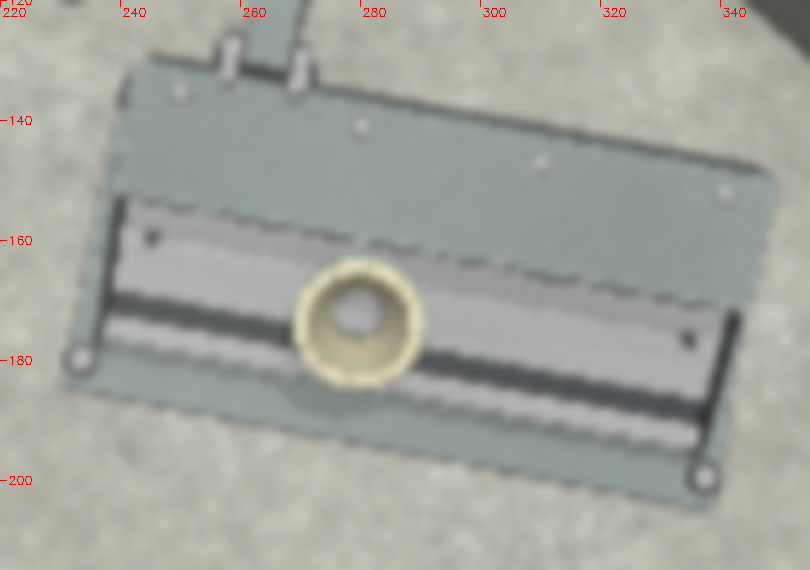

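View pics/sj.png

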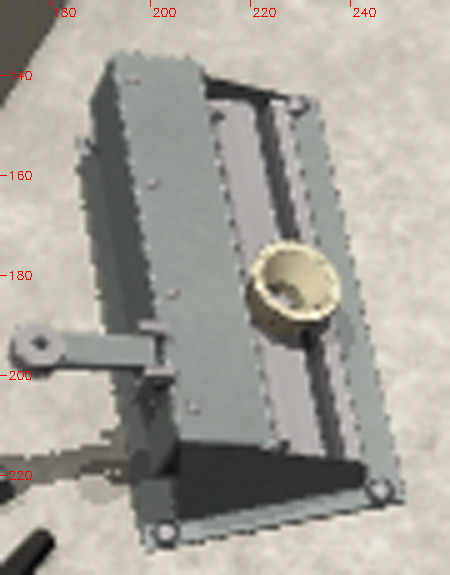

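View pics/td.png

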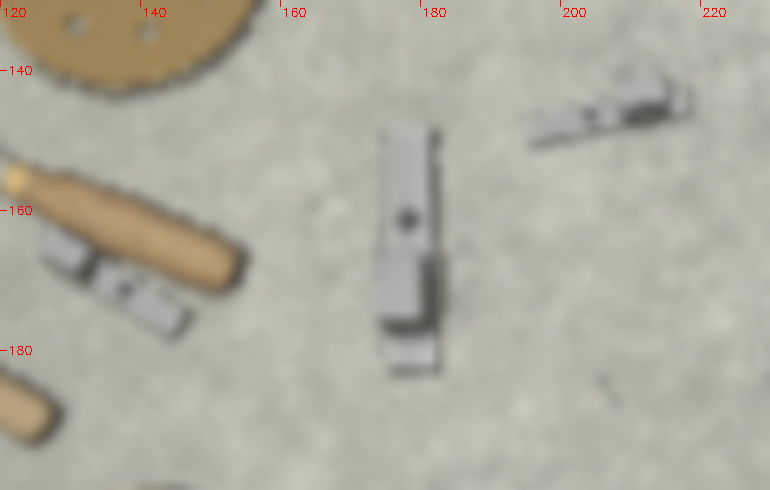

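View pics/sd.png

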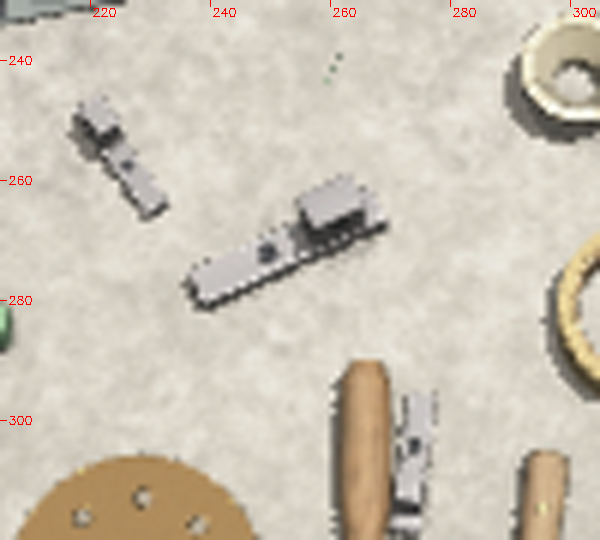

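```bash
python3 - <<'E'
from h import *
t=cam("top"); s=cam("scene")
def pc(o,f,p): return (o[0]+p[0]/f,o[1]+p[1]/f)
T=lambda x,y:pc((220,120),6,(x,y)); S=lambda x,y:pc((170,125),5,(x,y))
pts=dict(boltL=(T(80,360),S(378,490)),boltR=(T(704,478),S(298,102)),cornL=(T(62,385),S(402,503)),cornR=(T(712,510),S(318,97)),
 hemL=(T(122,197),S(270,443)),hemR=(T(742,310),S(203,77)),holeL=(T(152,238),S(280,445)),holeR=(T(688,340),S(218,117)),
 r1=(T(180,91),S(193,407)),r2=(T(361,125),S(173,294)),r3=(T(541,160),S(152,183)),r4=(T(725,192),S(134,80)))
P={}
for k,(a,b) in pts.items():
    p,e=tri(t,a,s,b); P[k]=p; print(k,p.round(4),round(e*1000,1))
for a,b in(("boltL","boltR"),("cornL","cornR"),("hemL","hemR"),("holeL","holeR"),("r1","r4")):
    d=P[b]-P[a]; print(a,np.linalg.norm(d).round(4),np.degrees(np.arctan2(-d[0],-d[1]))*-1)
c=pc((220,120),6,(360,323));c2=pc((170,125),5,(295,278));print("plugrim",*tri(t,c,s,c2))
E
```

```text
boltL [0.5883 0.1638 0.0006] 1.5
boltR [ 0.5323 -0.1407  0.0063] 4.5
cornL [ 0.5768  0.1735 -0.0088] 3.7
cornR [ 0.517  -0.1452 -0.0012] 6.5
hemL [0.6492 0.1429 0.0753] 1.7
hemR [ 0.598  -0.1444  0.0696] 10.1
holeL [0.64   0.1289 0.0401] 1.2
holeR [ 0.5932 -0.1276  0.0392] 3.9
r1 [0.6888 0.1174 0.1083] 4.4
r2 [0.6742 0.0347 0.1063] 5.5
r3 [ 0.6593 -0.0478  0.1079] 3.6
r4 [ 0.6449 -0.1306  0.1077] 5.5
boltL 0.3098 -10.43326173565353
cornL 0.3244 -10.62517272541947
hemL 0.2919 -10.108201062800376
holeL 0.2607 -10.342428970036263
r1 0.2518 -10.042868971979763
plugrim [0.59235702 0.03090438 0.06647576] 0.0024826069968671804
```

```bash
python3 - <<'E'
from h import *
t=cam("top"); s=cam("scene")
crop(t,228,150,60,50,13,"tj2.png",5); crop(t,285,160,62,48,12,"tj3.png",5); crop(s,205,140,45,45,13,"sj2.png",5);crop(s,215,180,45,45,13,"sj3.png",5)
E
```

```text
(no output)
```

View pics/tj2.png

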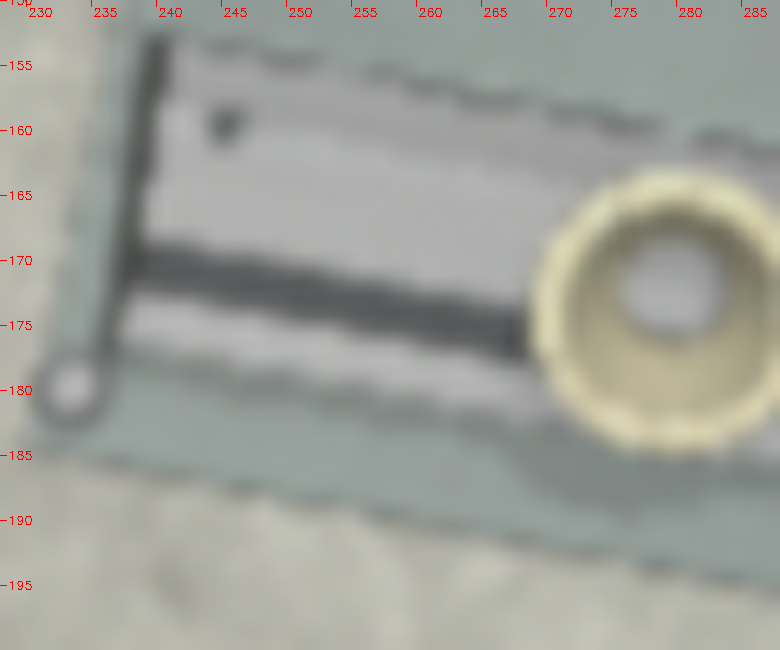

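View pics/tj3.png

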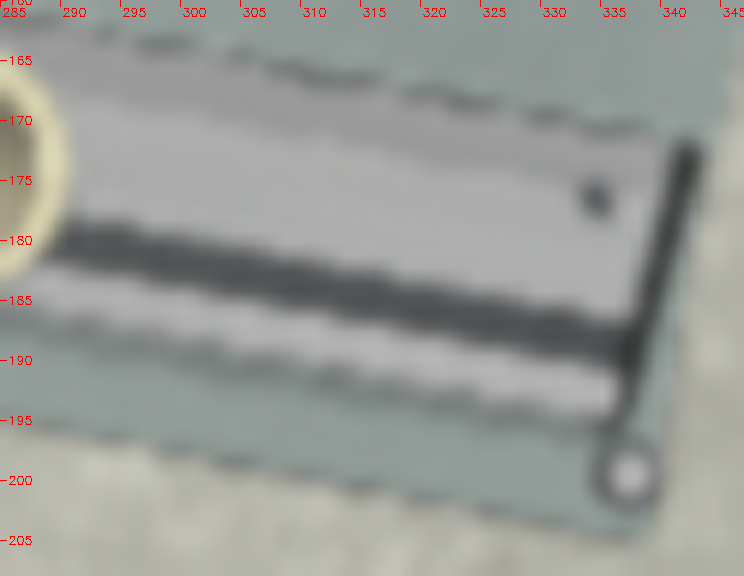

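View pics/sj2.png

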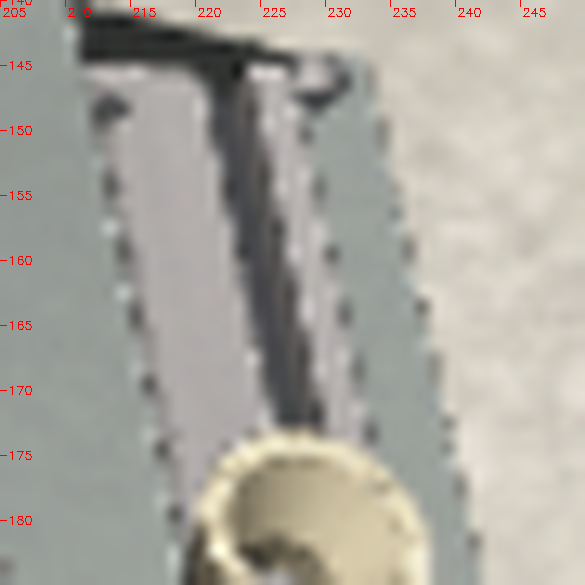

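View pics/sj3.png

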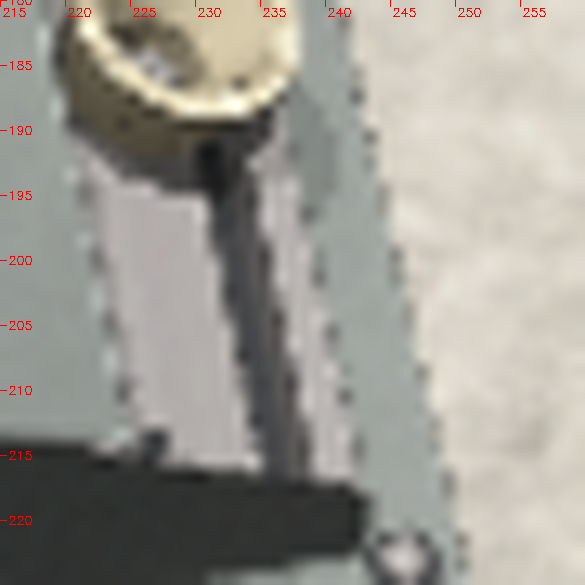

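```bash
python3 - <<'E'
from h import *
t=cam("top"); s=cam("scene")
from scipy.optimize import least_squares
L={ # dx,dz in deck frame, top pts, scene pts
'E1':(12,0,[(240,169),(335,187)],[(220,150),(225,170),(231,200),(233.5,210)]),
'E2':(0,6,[(240,172.8),(335,190)],[(223.8,150),(228,170),(235.3,200),(237.5,212)]),
'E3':(-12,6,[(238,177.3),(330,194.5)],[(227.5,150),(231.5,170),(238.5,200),(241,212)]),
'E4':(61,30,[(240,152.5),(330,170.2)],[(212.5,150),(215.7,170),(222,200),(224.5,212)]),
'E4b':(61,36,[(240,152.5),(330,170.2)],[(212.5,150),(215.7,170),(222,200),(224.5,212)])}
def fr(yaw):
    cy,sy=np.cos(yaw),np.sin(yaw); h=np.array([cy,sy,0]);y=np.array([-sy,cy,0]);a=np.radians(25)
    x=h*np.cos(a)+np.array([0,0,1])*np.sin(a); return x,y,np.cross(x,y)
def linefit(yaw,keys):
    pass
for yawd in(-10.2,-10.4):
  x,y,z=fr(np.radians(yawd)); h=np.array([y[1],-y[0],0])
  for k,(dx,dz,a,b) in L.items():
    # point in plane perp to y: solve n.P=n.C for each ray-plane
    A=[];B=[]
    for c,ps in((t,a),(s,b)):
        for u,v in ps:
            C,d=ray(c,u-.5,v-.5); n=np.cross(d,y); n/=np.linalg.norm(n)
            A.append([n@h,n[2]]); B.append(n@C)
    sol,res,_,_=np.linalg.lstsq(np.array(A),np.array(B),rcond=None)
    r=np.array(A)@sol-B
    ox=sol[0]-(dx*(x@h)+dz*(z@h))/1000; oz=sol[1]-(dx*x[2]+dz*z[2])/1000
    print(yawd,k,sol.round(4),"res mm",(r*1000).round(1),"origin h,z",ox.round(4),oz.round(4))
E
```

```text
-10.2 E1 [0.5829 0.0249] res mm [ 0.4 -0.4 -2.4  0.7  0.1  1.6] origin h,z 0.572 0.0198
-10.2 E2 [0.5712 0.0319] res mm [ 1.6 -1.5 -1.5 -1.4  1.9  0.9] origin h,z 0.5737 0.0265
-10.2 E3 [0.5592 0.0188] res mm [ 0.8 -0.8 -0.3 -1.2  0.8  0.6] origin h,z 0.5726 0.0184
-10.2 E4 [0.6123 0.0862] res mm [-0.7  0.7  0.8 -1.4  0.   0.5] origin h,z 0.5697 0.0333
-10.2 E4b [0.6123 0.0862] res mm [-0.7  0.7  0.8 -1.4  0.   0.5] origin h,z 0.5722 0.0278
-10.4 E1 [0.5825 0.0249] res mm [ 0.9 -0.8 -2.9  0.5  0.4  1.9] origin h,z 0.5716 0.0199
-10.4 E2 [0.5707 0.0321] res mm [ 2.1 -2.  -1.9 -1.6  2.2  1.3] origin h,z 0.5733 0.0266
-10.4 E3 [0.5588 0.0188] res mm [ 1.3 -1.3 -0.8 -1.3  1.1  1. ] origin h,z 0.5722 0.0184
-10.4 E4 [0.6118 0.0864] res mm [-0.3  0.3  0.4 -1.6  0.3  0.9] origin h,z 0.5692 0.0334
-10.4 E4b [0.6118 0.0864] res mm [-0.3  0.3  0.4 -1.6  0.3  0.9] origin h,z 0.5717 0.028
```

```bash
python3 - <<'E'
from h import *
t=cam("top"); s=cam("scene")
T=lambda x,y:(120+x/7-.5,130+y/7-.5); S=lambda x,y:(205+x/6-.5,230+y/6-.5)
for n,p,z in(("noseL",(384,130),.016),("noseR",(429,129),.016),("heelR",(437,366),.016),("heelL",(390,368),.016),("hole",(407,220),.016),("b1",(378,249),.049),("b2",(421,249),.049),("b3",(421,321),.049),("b4",(376,321),.049)):
    print(n,onz(t,*T(*p),z).round(4))
for n,p,z in(("nose1",(190,276),.016),("nose2",(207,305),.016),("hole",(267,253),.016),("heel",(386,224),.016),("blk1",(345,178),.049),("blk2",(300,200),.049),("blk3",(318,230),.049),("blk4",(365,205),.049)):
    print("S",n,onz(s,*S(*p),z).round(4))
crop(t,165,140,35,50,14,"td2.png",5); crop(s,225,250,60,45,13,"sd2.png",5)
# plug rim
for c,n,b in((t,"t",(262,160,298,190)),(s,"s",(215,168,245,198))):
    u0,v0,u1,v1=b; f=c["frame"][v0:v1,u0:u1]; hsv=cv2.cvtColor(f,cv2.COLOR_RGB2HSV)
    m=((hsv[...,1]>40)&(hsv[...,0]>15)&(hsv[...,0]<40)).astype(np.uint8)
    cs=max(cv2.findContours(m,0,cv2.CHAIN_APPROX_NONE)[0],key=len); print(n,cv2.minEnclosingCircle(cs),cv2.boundingRect(cs),u0,v0)
E
```

```text
noseL [0.6795 0.3402 0.016 ]
noseR [0.6803 0.3211 0.016 ]
heelR [0.5773 0.3127 0.016 ]
heelL [0.5761 0.3322 0.016 ]
hole [0.6402 0.3284 0.016 ]
b1 [0.6182 0.3334 0.049 ]
b2 [0.6185 0.3158 0.049 ]
b3 [0.5883 0.3143 0.049 ]
b4 [0.588  0.3326 0.049 ]
S nose1 [0.6804 0.326  0.016 ]
S nose2 [0.6779 0.3437 0.016 ]
S hole [0.6399 0.3294 0.016 ]
S heel [0.578 0.338 0.016]
S blk1 [0.5925 0.3192 0.049 ]
S blk2 [0.6178 0.3216 0.049 ]
S blk3 [0.6154 0.3398 0.049 ]
S blk4 [0.5887 0.3364 0.049 ]
t ((17.38888931274414, 14.087301254272461), 10.445732116699219) (7, 4, 21, 20) 262 160
s ((12.911765098571777, 14.392156600952148), 9.45509147644043) (5, 5, 18, 19) 215 168
```

View pics/td2.png

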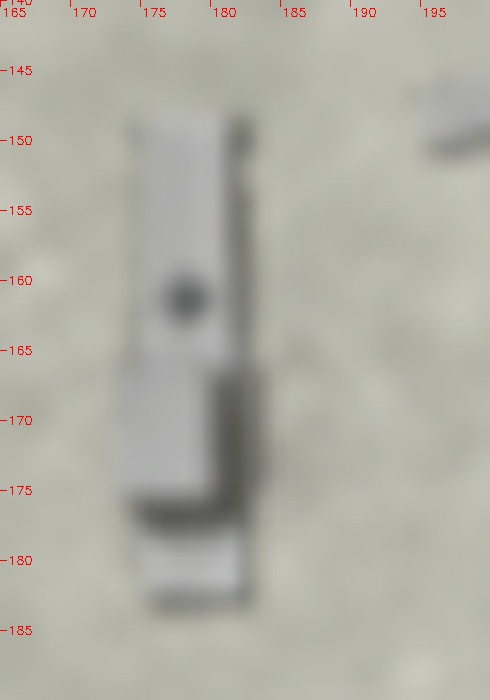

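View pics/sd2.png

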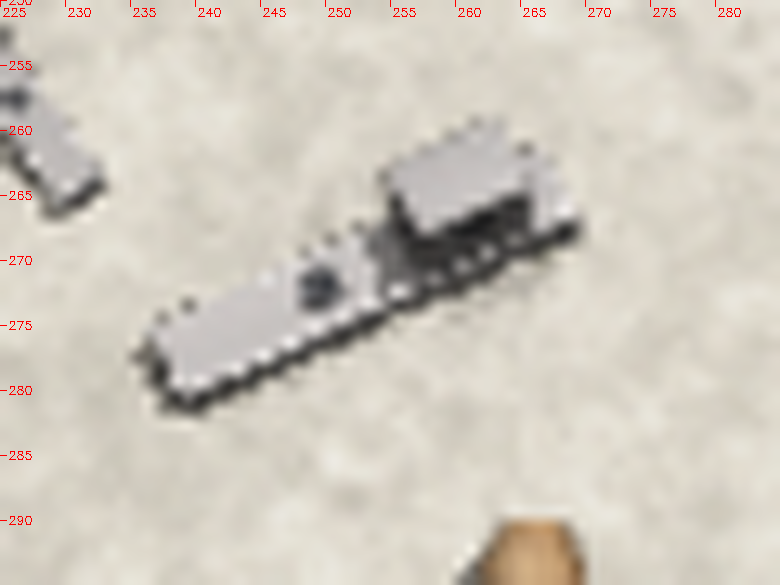

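```bash
cat >> h.py <<'E'
from scipy.spatial.transform import Rotation as Ro
yaw=np.radians(-10.25); a25=np.radians(25)
hh_=np.array([np.cos(yaw),np.sin(yaw),0]); Yd=np.array([-np.sin(yaw),np.cos(yaw),0]); Xd=hh_*np.cos(a25)+np.array([0,0,np.sin(a25)]); Zd=np.cross(Xd,Yd)
Rd=np.c_[Xd,Yd,Zd]; Od=np.array([.5825,.0069,.025])
def todeck(p): return Rd.T@(np.asarray(p)-Od)
def fromdeck(p): return Od+Rd@np.asarray(p)
def tool(y,z): z=np.array(z)/np.linalg.norm(z); y=np.array(y)/np.linalg.norm(y); x=np.cross(y,z); return np.c_[x,y,z]
RT=tool(-Zd,-Yd)
def delta(P,R):
    s=arm.sense(); R0=np.array(s["eef_rot"]); print("shift",(np.array(P)-s["tool_pos"]).round(4),"turn",Ro.from_matrix(np.array(R)@R0.T).as_rotvec().round(4),"t",s["t"])
E
python3 - <<'E'
from h import *
t=cam("top")
P=np.array([.592,.031,.066]); print("rim in deck",todeck(P))
G=P-.025*Zd; print(G)
delta(G+.1*Zd,RT)
for p in((289,349),(343,390),(444,397),(218,338),(400,340),(390,350),(360,285)): print(p,onz(t,p[0]/1.5625-.2,p[1]/1.5625-.2,.01).round(3))
E
```

```text
rim in deck [0.02191322 0.02540584 0.03502019]
[0.60239684 0.02911995 0.04334231]
shift [ 0.3332  0.6187 -0.0715] turn [ 0.0427 -0.4398 -0.5429] t 0.65
(289, 349) [0.457 0.3   0.01 ]
(343, 390) [0.383 0.198 0.01 ]
(444, 397) [0.374 0.014 0.01 ]
(218, 338) [0.475 0.432 0.01 ]
(400, 340) [0.477 0.095 0.01 ]
(390, 350) [0.458 0.114 0.01 ]
(360, 285) [0.58  0.172 0.01 ]
```

```bash
python3 -m crank '[[[0.028,0.053,0],[0,0,-0.05],0],[[0.056,0.106,0],[0,0,-0.1],0],[[0.084,0.16,0],[0,0,-0.15],0],[[0.112,0.215,0],[0,0,-0.2],0],[[0.14,0.27,0],[0,0,-0.25],0]]' 10
```

```text
t: 1.27
tool_pos: [0.3683, -0.3102, 0.2057]
eef_rot: [[-0.993, 0.0, 0.121], [-0.121, -0.0, -0.993], [-0.0, -1.0, 0.001]]
contact_force: [2.5, -0.0, -0.5]
finger_gap: 0.094
```

```bash
python3 -c "
from h import *
P=np.array([.592,.031,.066]);delta(P+.075*Zd,RT)"
```

```text
shift [ 0.1925  0.3469 -0.0717] turn [-0.0121 -0.4374 -0.2952] t 1.275
```

```bash
python3 -m crank '[[[0.025,0.055,0],[0,-0.1,-0.05],0],[[0.05,0.11,0],[0,-0.2,-0.1],0],[[0.08,0.165,0],[0,-0.3,-0.2],0],[[0.11,0.22,0],[-0.01,-0.38,-0.26],0],[[0.14,0.27,0],[-0.012,-0.437,-0.295],0]]'
```

```text
t: 1.9
tool_pos: [0.4982, -0.0592, 0.2055]
eef_rot: [[-0.9, 0.401, -0.168], [0.151, -0.075, -0.986], [-0.408, -0.913, 0.007]]
contact_force: [1.8, -0.8, 0.3]
finger_gap: 0.0942
```

```bash
python3 -c "
from h import *
P=np.array([.592,.031,.066]);delta(P+.075*Zd,RT);delta(P-.025*Zd,RT)"
```

```text
shift [ 0.0626  0.0958 -0.0716] turn [ 0.0036 -0.0171 -0.0098] t 1.9
shift [ 0.1042  0.0883 -0.1622] turn [ 0.0036 -0.0171 -0.0098] t 1.9
```

```bash
python3 -m crank '[[[0.03,0.05,-0.01],[0,0,0],0],[[0.053,0.078,-0.05],[0,0,0],0],[[0.053,0.078,-0.071],[0,0,0],0],[[0.053,0.078,-0.071],[0,0,0],0]]'
```

```text
t: 2.4
tool_pos: [0.5497, 0.0173, 0.1323]
eef_rot: [[-0.903, 0.395, -0.167], [0.15, -0.074, -0.986], [-0.402, -0.916, 0.007]]
contact_force: [-1.4, -0.9, 1.1]
finger_gap: 0.0941
```

```bash
python3 -c "
from h import *
P=np.array([.592,.031,.066]);delta(P-.025*Zd,RT)
t=cam('top'); s=cam('scene'); crop(t,220,110,130,100,6,'a1.png'); crop(s,170,110,110,115,5,'a2.png')"
```

```text
shift [ 0.0527  0.0118 -0.089 ] turn [ 0.0034 -0.0239 -0.0113] t 2.4
```

View pics/a1.png

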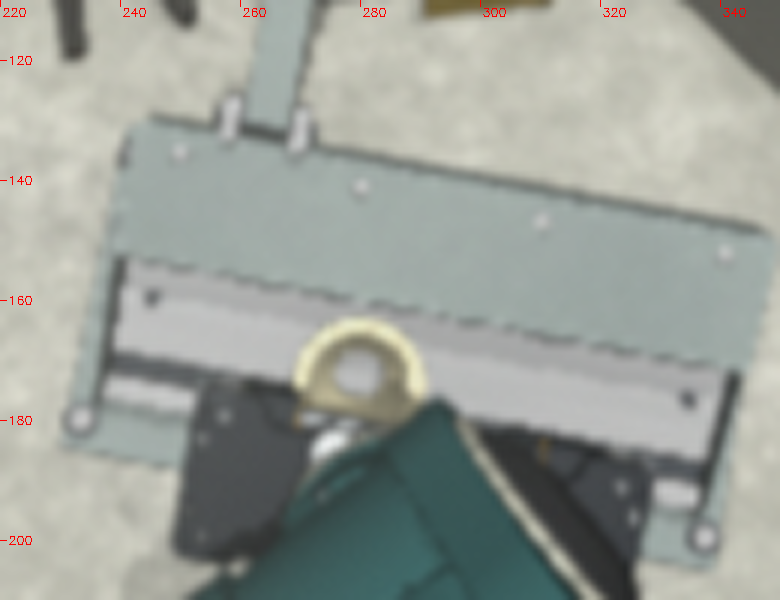

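View pics/a2.png

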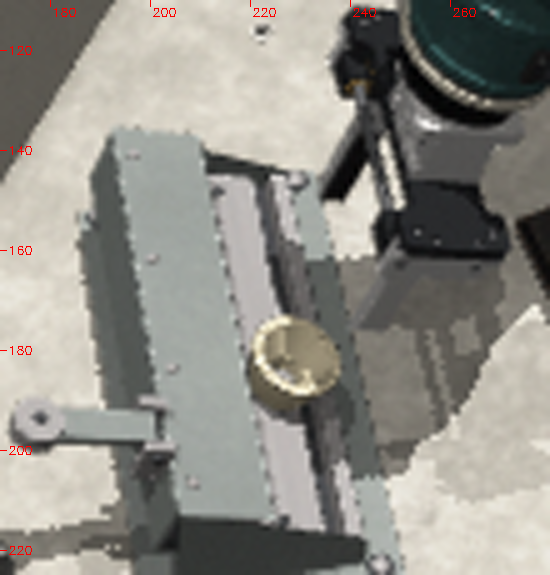

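```bash
python3 -m crank '[[[0,0,0],[0,-0.02,-0.01],0]]'; python3 -c "
from h import *
P=np.array([.592,.031,.066]);delta(P+.015*Zd,RT);delta(P-.025*Zd,RT)"
```

```text
t: 2.62
tool_pos: [0.5514, 0.0159, 0.1356]
eef_rot: [[-0.891, 0.418, -0.18], [0.161, -0.079, -0.984], [-0.425, -0.905, 0.003]]
contact_force: [0.4, -0.8, 0.7]
finger_gap: 0.0937
shift [ 0.0344  0.0162 -0.056 ] turn [0.0039 0.0019 0.0017] t 2.625
shift [ 0.051   0.0132 -0.0923] turn [0.0039 0.0019 0.0017] t 2.625
```

```bash
python3 -m crank '[[[0.012,0.014,-0.01],[0,0,0],0],[[0.034,0.016,-0.056],[0,0,0],0],[[0.043,0.0145,-0.076],[0,0,0],0],[[0.05,0.013,-0.09],[0,0,0],0],[[0.05,0.013,-0.09],[0,0,0],0]]'; python3 -c "
from h import *
P=np.array([.592,.031,.066]);delta(P-.025*Zd,RT)
t=cam('top'); s=cam('scene'); crop(t,220,110,130,100,6,'a3.png'); crop(s,170,110,110,115,5,'a4.png')"
```

```text
t: 3.25
tool_pos: [0.6011, 0.0294, 0.0447]
eef_rot: [[-0.892, 0.416, -0.178], [0.16, -0.079, -0.984], [-0.424, -0.906, 0.004]]
contact_force: [0.3, 0.1, -0.2]
finger_gap: 0.0937
shift [ 0.0013 -0.0002 -0.0014] turn [0.0043 0.0003 0.0006] t 3.25
```

View pics/a3.png

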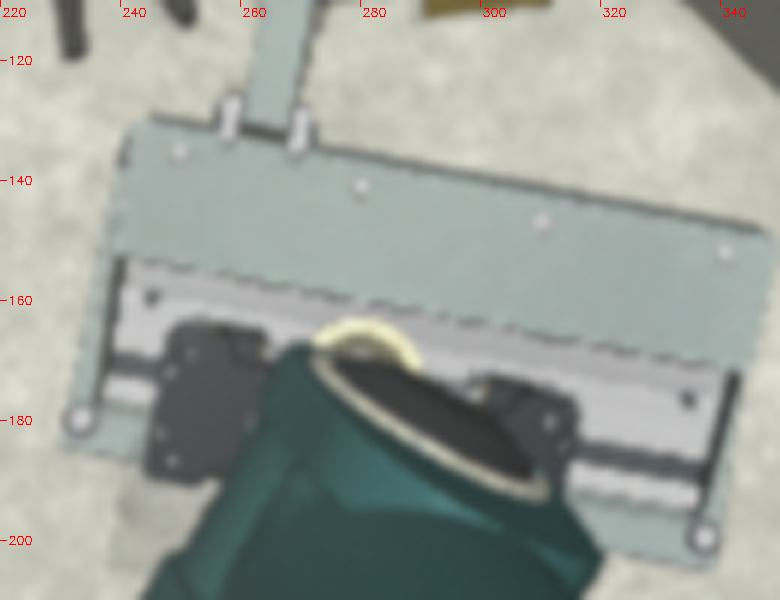

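View pics/a4.png

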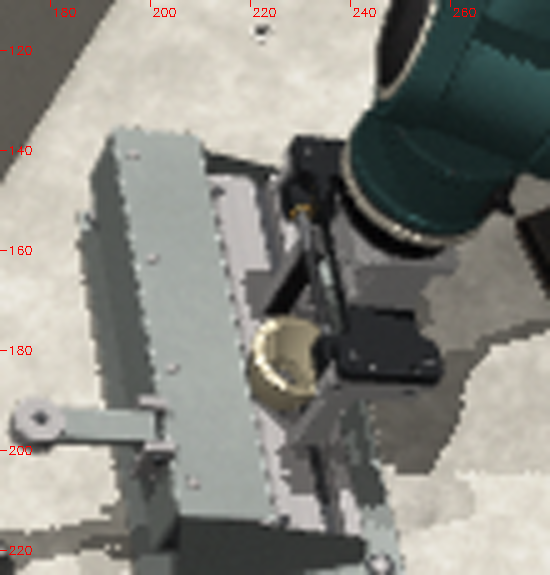

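```bash
python3 -m crank '[[[0,0,0],[0,0,0],1],[[0,0,0],[0,0,0],1],[[0,0,0],[0,0,0],1],[[0,0,0],[0,0,0],1],[[0,0,0],[0,0,0],1]]' 10
```

```text
t: 3.98
tool_pos: [0.6007, 0.0297, 0.044]
eef_rot: [[-0.892, 0.415, -0.178], [0.16, -0.079, -0.984], [-0.423, -0.906, 0.004]]
contact_force: [-1.2, -0.1, 3.3]
finger_gap: 0.0594
```

```bash
python3 -m crank '[[[-0.01,0.002,0.02],[0,0,0],1],[[-0.03,0.006,0.065],[0,0,0],1],[[-0.04,0.007,0.11],[0,0,0],1],[[-0.04,0.007,0.12],[0,0,0],1],[[-0.04,0.007,0.12],[0,0,0],1]]'; python3 -c "
from h import *
delta([.455,.115,.1],tool([0,0,-1],[-.17,-.985,0]))
t=cam('top'); s=cam('scene'); crop(t,220,110,130,100,6,'a5.png'); crop(s,170,70,140,115,5,'a6.png')"
```

```text
t: 4.6
tool_pos: [0.5609, 0.0363, 0.1641]
eef_rot: [[-0.892, 0.416, -0.179], [0.16, -0.079, -0.984], [-0.424, -0.906, 0.004]]
contact_force: [-0.9, 0.4, -1.0]
finger_gap: 0.0595
shift [-0.1059  0.0787 -0.0641] turn [0.0798 0.4301 0.0079] t 4.6
```

View pics/a6.png

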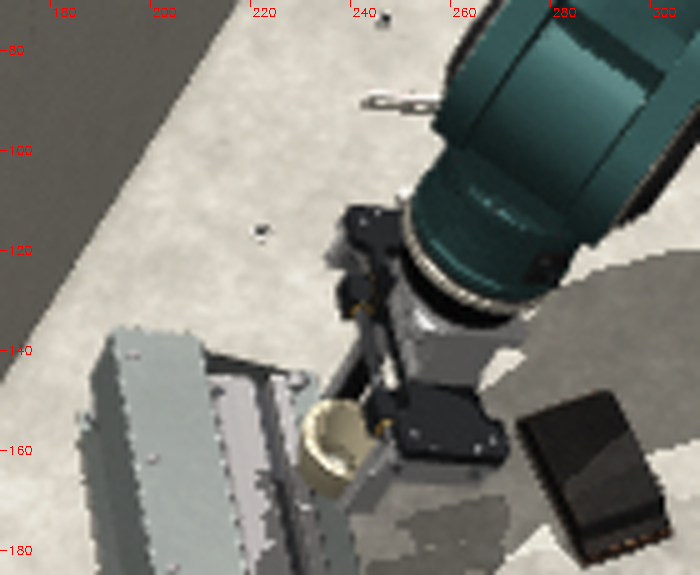

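```bash
python3 -m crank '[[[-0.03,0.02,0],[0.015,0.09,0],1],[[-0.06,0.04,0],[0.03,0.18,0],1],[[-0.085,0.06,-0.01],[0.048,0.27,0],1],[[-0.106,0.079,-0.03],[0.064,0.35,0],1],[[-0.106,0.079,-0.064],[0.08,0.43,0.008],1]]'; python3 -m crank '[[[0,0,0],[0,0,0],1],[[0,0,0],[0,0,0],1]]'; python3 -c "
from h import *
delta([.455,.115,.016],tool([0,0,-1],[-.17,-.985,0]))
s=cam('scene'); crop(s,190,100,140,115,5,'a7.png')"
```

```text
t: 5.32
tool_pos: [0.4538, 0.1171, 0.0989]
eef_rot: [[-0.986, -0.003, -0.167], [0.167, 0.001, -0.986], [0.003, -1.0, -0.0]]
contact_force: [0.4, 0.4, 0.9]
finger_gap: 0.0595
t: 5.58
tool_pos: [0.4544, 0.1159, 0.0999]
eef_rot: [[-0.986, -0.0, -0.169], [0.169, 0.0, -0.986], [0.0, -1.0, -0.0]]
contact_force: [-0.3, -0.3, -0.8]
finger_gap: 0.0595
shift [ 0.0006 -0.0009 -0.0839] turn [-0.0003 -0.0004 -0.001 ] t 5.575
```

View pics/a7.png

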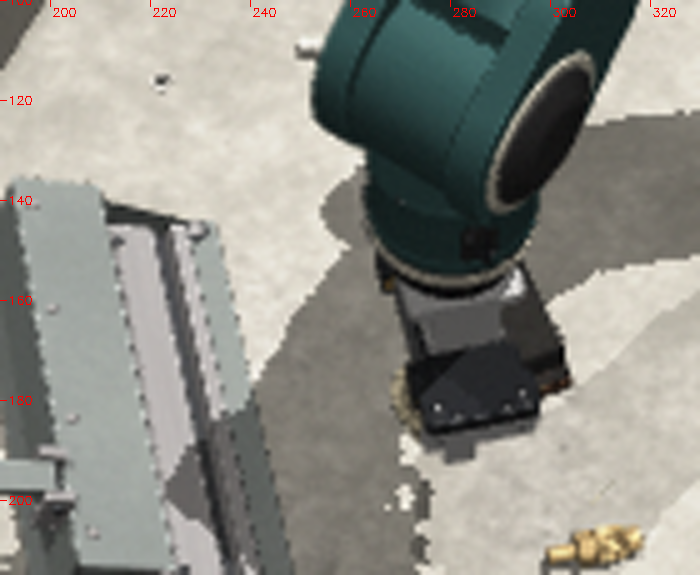

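```bash
python3 -m crank '[[[0,0,-0.05],[0,0,0],1],[[0,0,-0.075],[0,0,0],1],[[0,0,-0.08],[0,0,0],1],[[0,0,-0.083],[0,0,0],1],[[0,0,-0.083],[0,0,0],1]]'; python3 -m crank '[[[0,0,-0.0015],[0,0,0],1],[[0,0,-0.003],[0,0,0],1],[[0,0,-0.003],[0,0,0],1]]'
```

```text
t: 6.25
tool_pos: [0.4552, 0.1158, 0.0179]
eef_rot: [[-0.986, 0.001, -0.169], [0.169, 0.001, -0.986], [-0.001, -1.0, -0.001]]
contact_force: [0.2, -0.1, 0.4]
finger_gap: 0.0597
t: 6.62
tool_pos: [0.4546, 0.1157, 0.0139]
eef_rot: [[-0.986, -0.001, -0.169], [0.169, 0.001, -0.986], [0.001, -1.0, -0.001]]
contact_force: [-0.6, -0.1, -0.7]
finger_gap: 0.0595
```

```bash
python3 -m crank '[[[0,0,-0.0015],[0,0,0],1],[[0,0,-0.003],[0,0,0],1],[[0,0,-0.003],[0,0,0],1]]'
```

```text
t: 7.0
tool_pos: [0.4545, 0.1158, 0.0108]
eef_rot: [[-0.986, -0.001, -0.169], [0.169, 0.001, -0.986], [0.001, -1.0, -0.0]]
contact_force: [-0.0, -0.3, -0.1]
finger_gap: 0.0595
```

```bash
python3 -m crank '[[[0,0,-0.0015],[0,0,0],1],[[0,0,-0.002],[0,0,0],1],[[0,0,-0.002],[0,0,0],1]]';python3 -m crank '[[[0,0,-0.001],[0,0,0],1],[[0,0,-0.0015],[0,0,0],1],[[0,0,-0.0015],[0,0,0],1]]'; python3 -c "
from h import *
s=cam('scene'); crop(s,240,160,70,60,10,'a8.png');s=cam('top'); crop(s,220,180,70,60,10,'a9.png')"
```

```text
t: 7.38
tool_pos: [0.4546, 0.1158, 0.0089]
eef_rot: [[-0.986, -0.001, -0.169], [0.169, 0.001, -0.986], [0.001, -1.0, -0.001]]
contact_force: [-0.0, 0.8, -1.0]
finger_gap: 0.0597
t: 7.75
tool_pos: [0.4546, 0.1158, 0.0074]
eef_rot: [[-0.986, -0.001, -0.169], [0.169, 0.001, -0.986], [0.001, -1.0, -0.001]]
contact_force: [0.3, 0.7, -1.2]
finger_gap: 0.0598
```

View pics/a8.png

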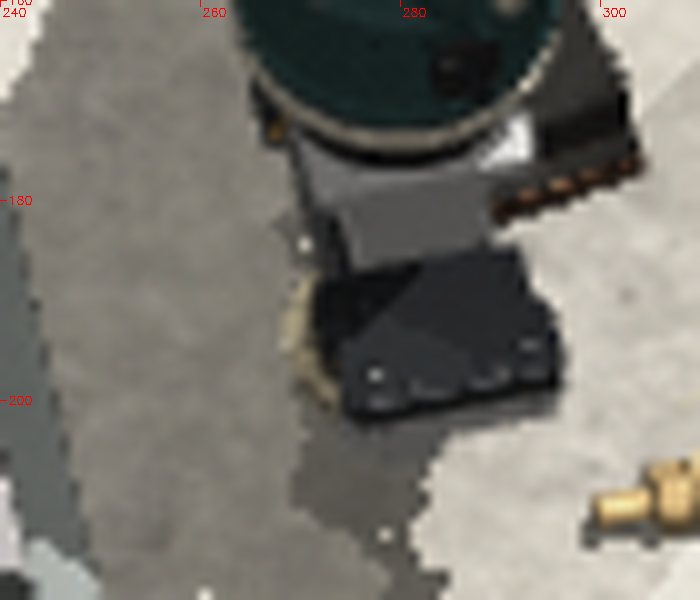

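View pics/a9.png

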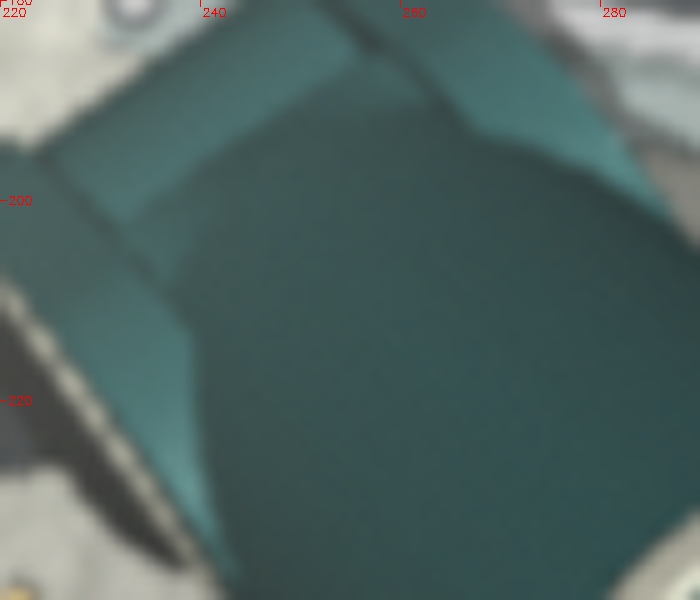

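```bash
python3 -m crank '[[[0,0,-0.001],[0,0,0],1],[[0,0,-0.001],[0,0,0],1]]';python3 -m crank '[[[0,0,-0.001],[0,0,0],1],[[0,0,-0.001],[0,0,0],1]]';python3 -m crank '[[[0,0,-0.001],[0,0,0],1],[[0,0,-0.001],[0,0,0],1]]'
```

```text
t: 8.1
tool_pos: [0.4549, 0.1159, 0.0066]
eef_rot: [[-0.986, -0.0, -0.169], [0.169, 0.001, -0.986], [0.0, -1.0, -0.001]]
contact_force: [0.5, 0.7, 4.0]
finger_gap: 0.0597
t: 8.35
tool_pos: [0.4551, 0.116, 0.0058]
eef_rot: [[-0.986, 0.0, -0.169], [0.169, 0.001, -0.986], [0.0, -1.0, -0.001]]
contact_force: [-0.1, 0.3, 9.4]
finger_gap: 0.0594
t: 8.6
tool_pos: [0.4552, 0.116, 0.0049]
eef_rot: [[-0.986, 0.0, -0.169], [0.169, 0.001, -0.986], [-0.0, -1.0, -0.001]]
contact_force: [-1.7, -0.5, 11.3]
finger_gap: 0.0598
```

```bash
python3 -m crank '[[[0,0,0.002],[0,0,0],1],[[0,0,0.002],[0,0,0],0.8],[[0,0,0.002],[0,0,0],0],[[0,0,0.002],[0,0,0],0],[[0,0,0.002],[0,0,0],0]]';python3 -m crank '[[[0,0,0],[0,0,0],0],[[0,0,0.02],[0,0,0],0],[[0,0,0.07],[0,0,0],0],[[0,0,0.13],[0,0,0],0],[[0,0,0.19],[0,0,0],0]]'; python3 -c "
from h import *
print(todeck([.6007,.0297,.044]))
delta([.6035,.326,.2],tool([0,0,-1],[np.sin(.08),-np.cos(.08),0]))
"
```

```text
t: 9.22
tool_pos: [0.4545, 0.1157, 0.0063]
eef_rot: [[-0.986, -0.001, -0.169], [0.169, 0.001, -0.986], [0.001, -1.0, -0.001]]
contact_force: [0.8, -0.2, -0.7]
finger_gap: 0.0861
t: 9.85
tool_pos: [0.4542, 0.1158, 0.1983]
eef_rot: [[-0.986, -0.001, -0.169], [0.169, 0.001, -0.986], [0.001, -1.0, -0.001]]
contact_force: [0.0, 0.0, -0.0]
finger_gap: 0.0938
[0.02058431 0.0256747  0.01136556]
shift [0.1493 0.2102 0.0017] turn [-0.0007 -0.0013  0.2498] t 9.85
```

```bash
python3 -m crank '[[[0.035,0.05,0],[0,0,0.06],0],[[0.07,0.1,0],[0,0,0.12],0],[[0.105,0.15,0],[0,0,0.18],0],[[0.14,0.2,0],[0,0,0.24],0],[[0.149,0.21,0],[0,0,0.25],0]]';python3 -m crank '[[[0,0,-0.06],[0,0,0],0],[[0,0,-0.11],[0,0,0],0],[[0,0,-0.11],[0,0,0],0]]'; python3 -c "
from h import *
delta([.6035,.326,.016],tool([0,0,-1],[np.sin(.08),-np.cos(.08),0]))
t=cam('top');s=cam('scene');crop(s,190,170,120,110,5,'b1.png');crop(t,140,130,130,100,6,'b2.png')
"
```

```text
t: 10.48
tool_pos: [0.6037, 0.329, 0.1951]
eef_rot: [[-0.997, -0.003, 0.083], [-0.083, 0.002, -0.997], [0.003, -1.0, -0.002]]
contact_force: [-0.2, -1.0, -0.2]
finger_gap: 0.0942
t: 10.85
tool_pos: [0.6018, 0.3239, 0.0834]
eef_rot: [[-0.997, -0.006, 0.079], [-0.079, -0.003, -0.997], [0.006, -1.0, 0.002]]
contact_force: [0.6, 0.7, 0.9]
finger_gap: 0.0937
shift [ 0.0017  0.0021 -0.0674] turn [ 0.0026 -0.0062  0.0004] t 10.85
```

View pics/b1.png

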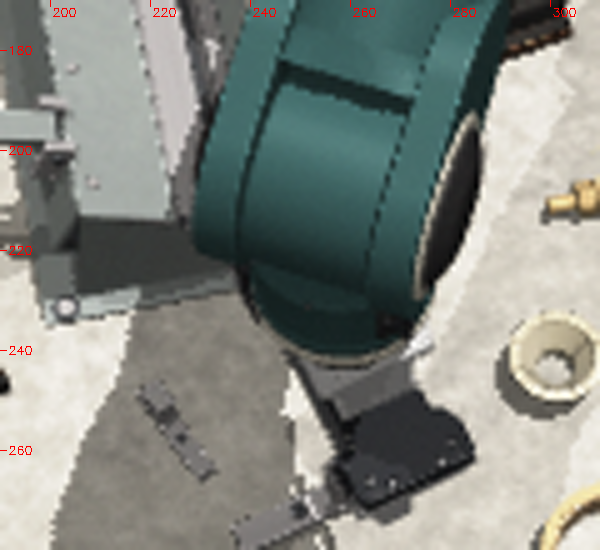

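View pics/b2.png

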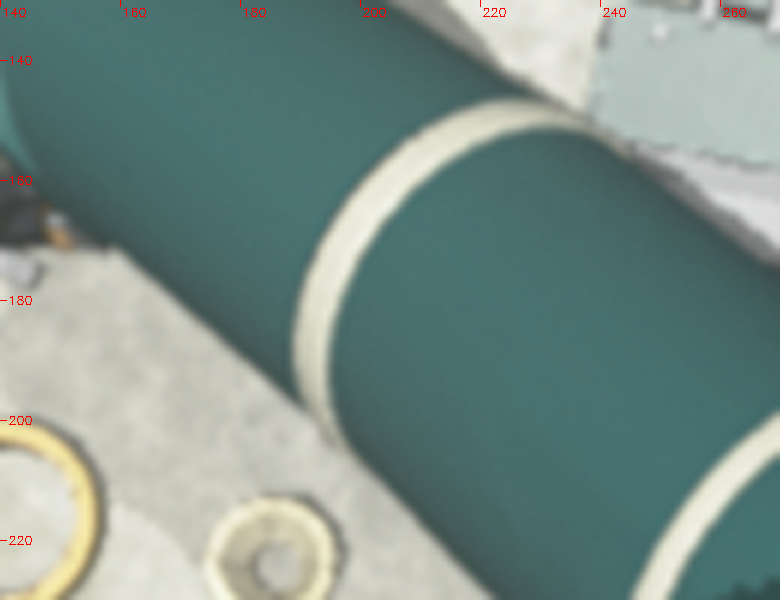

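```bash
python3 -m crank '[[[0.001,0.001,-0.04],[0,0,0],0],[[0.001,0.001,-0.06],[0,0,0],0],[[0.001,0.001,-0.067],[0,0,0],0],[[0.001,0.001,-0.067],[0,0,0],0],[[0.001,0.001,-0.067],[0,0,0],0]]';python3 -m crank '[[[0,0,0],[0,0,0],1],[[0,0,0],[0,0,0],1],[[0,0,0],[0,0,0],1],[[0,0,0],[0,0,0],1],[[0,0,0],[0,0,0],1]]' 40
```

```text
t: 11.58
tool_pos: [0.6051, 0.3272, 0.0207]
eef_rot: [[-0.997, 0.0, 0.08], [-0.08, 0.001, -0.997], [-0.0, -1.0, -0.001]]
contact_force: [-0.2, 0.7, -0.4]
finger_gap: 0.0939
t: 12.2
tool_pos: [0.6046, 0.3267, 0.0194]
eef_rot: [[-0.997, -0.001, 0.08], [-0.08, 0.0, -0.997], [0.001, -1.0, -0.001]]
contact_force: [-0.1, -0.2, -0.1]
finger_gap: 0.0478
```

```bash
python3 -m crank '[[[0,0,0],[0,0,0],1],[[0,0,0],[0,0,0],1],[[0,0,0],[0,0,0],1]]'; python3 -c "
from h import *
s=cam('scene');crop(s,220,210,90,80,7,'b3.png')"
```

```text
t: 12.58
tool_pos: [0.6046, 0.3268, 0.0194]
eef_rot: [[-0.997, -0.001, 0.08], [-0.08, 0.0, -0.997], [0.001, -1.0, -0.001]]
contact_force: [0.1, -0.6, 0.4]
finger_gap: 0.0197
```

View pics/b3.png

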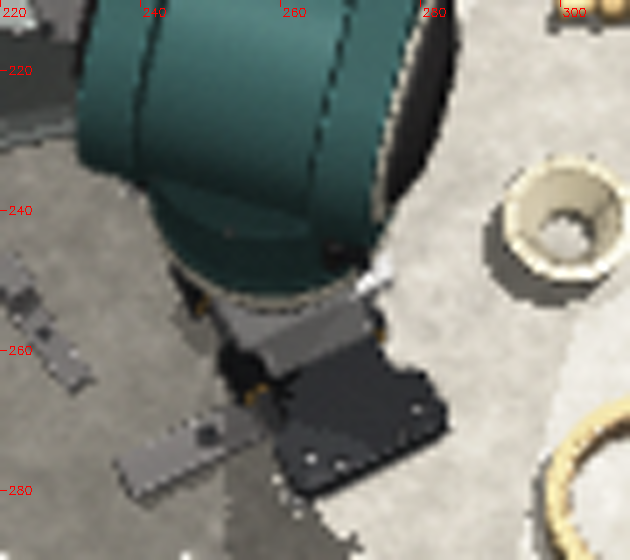

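```bash
sed -i 's/.5825,.0069,.025\]/.5825,.0069,.0285]/' h.py; cat >> h.py <<'E'
TX=.001; TZ=.0194
def tcp_for(gx,gy,sole): return fromdeck([gx+TX,gy,sole+TZ])
def where():
    s=arm.sense(); d=todeck(s["tool_pos"]); R=np.array(s["eef_rot"]); print("grip x,y,sole z (mm)",((d-[TX,0,TZ])*1000).round(1),"F deck",(Rd.T@np.array(s["contact_force"])).round(1),"rot err",Ro.from_matrix(Rd.T@(RT@R.T)@Rd).as_rotvec().round(4),"t",s["t"])
E
python3 -m crank '[[[0,0,0.05],[0,0,0],1],[[0,0,0.1],[0,0,0],1],[[0,0,0.15],[0,0,0],1],[[0,0,0.18],[0,0,0],1],[[0,0,0.18],[0,0,0],1]]'; python3 -c "
from h import *
where(); p=tcp_for(-.02,.044,.05); print(p); delta(p,RT)
s=cam('scene');crop(s,200,170,110,110,5,'b4.png')
t=cam('top');crop(t,140,120,130,100,6,'b5.png')"
```

```text
t: 13.25
tool_pos: [0.6052, 0.3273, 0.2014]
eef_rot: [[-0.997, 0.002, 0.08], [-0.08, 0.002, -0.997], [-0.002, -1.0, -0.002]]
contact_force: [-0.9, -0.4, -3.8]
finger_gap: 0.02
grip x,y,sole z (mm) [ 40.7 319.3 151.9] F deck [-2.4 -0.6 -3.1] rot err [-0.0583 -0.4321 -0.2542] t 13.25
[0.54452286 0.05848098 0.08336801]
shift [-0.0607 -0.2688 -0.118 ] turn [-0.0232 -0.4349 -0.255 ] t 13.25
```

View pics/b4.png

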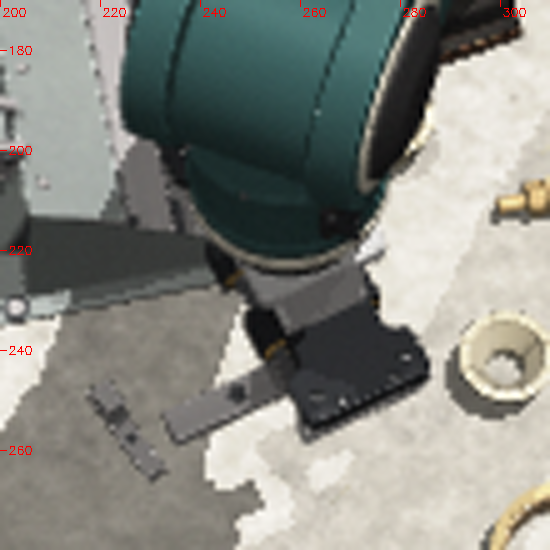

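View pics/b5.png

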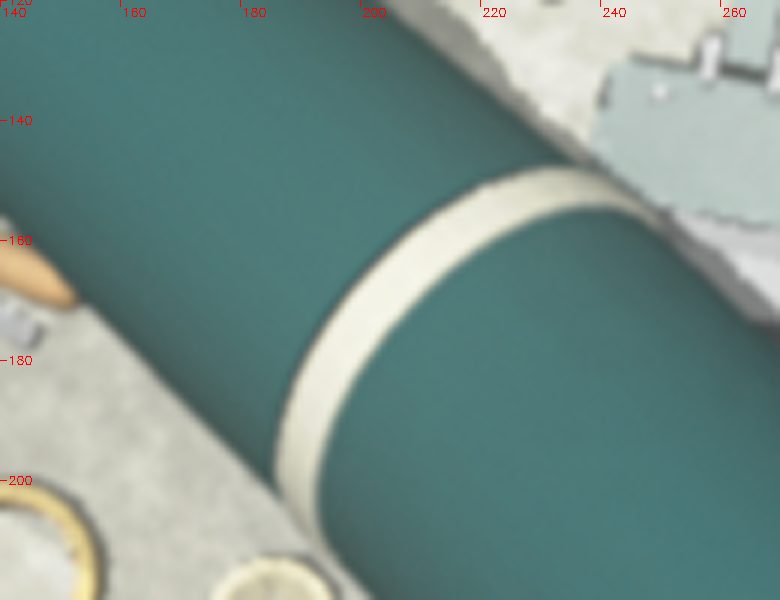

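```bash
python3 -m crank '[[[-0.025,-0.05,0],[0,-0.09,-0.05],1],[[-0.05,-0.1,0],[0,-0.18,-0.1],1],[[-0.06,-0.155,0],[-0.01,-0.27,-0.15],1],[[-0.061,-0.21,0],[-0.02,-0.36,-0.21],1],[[-0.061,-0.265,0],[-0.023,-0.435,-0.255],1]]';python3 -m crank '[[[0,0,0],[0,0,0],1],[[0,0,0],[0,0,0],1]]'; python3 -c "
from h import *
where(); delta(tcp_for(-.02,.044,.02),RT)
s=cam('scene');crop(s,180,130,120,110,5,'b6.png')
t=cam('top');crop(t,210,120,130,130,5,'b7.png')"
```

```text
t: 13.98
tool_pos: [0.5421, 0.0598, 0.198]
eef_rot: [[-0.893, 0.413, -0.18], [0.162, -0.077, -0.984], [-0.42, -0.907, 0.001]]
contact_force: [1.8, -0.1, -3.3]
finger_gap: 0.02
t: 14.22
tool_pos: [0.5431, 0.0619, 0.1985]
eef_rot: [[-0.894, 0.411, -0.178], [0.161, -0.075, -0.984], [-0.418, -0.908, 0.001]]
contact_force: [0.3, 0.5, -3.2]
finger_gap: 0.0196
grip x,y,sole z (mm) [ 26.8  47.2 155.2] F deck [-1.2  0.5 -3. ] rot err [ 0.0009 -0.0047 -0.0004] t 14.225
shift [ 0.0139 -0.0057 -0.1423] turn [ 0.0001 -0.0048  0.    ] t 14.225
```

View pics/b6.png

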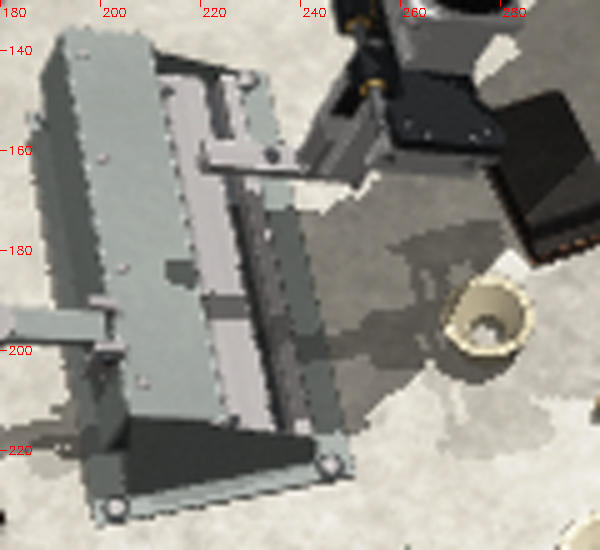

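View pics/b7.png

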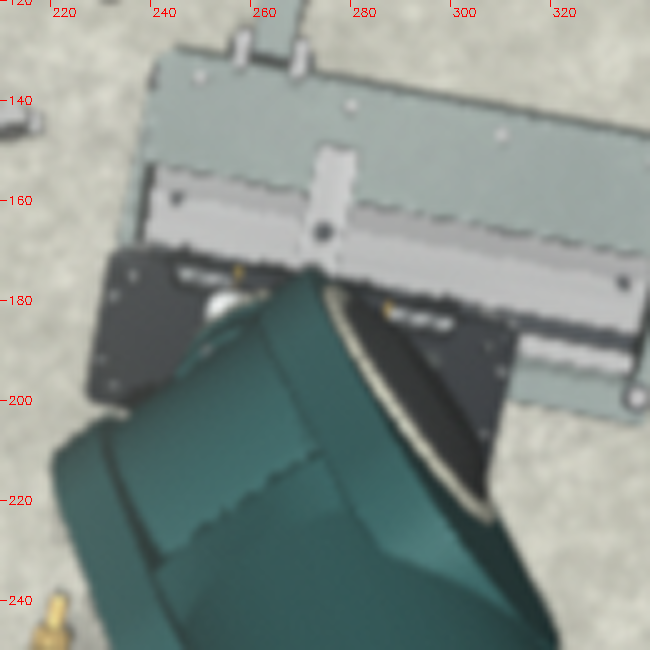

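```bash
python3 -c "
from h import *
s0=arm.sense(); R=np.array(s0['eef_rot']); S=np.c_[-R[:,0],-R[:,2],-R[:,1]]; p=np.array(s0['tool_pos'])
for n in('top','scene'):
    c=cam(n)
    q=[p+S@np.array(v) for v in ((.077-TX,.01,.016-TZ),(.077-TX,-.01,.016-TZ),(.037-TX,0,.016-TZ))]
    uv=proj(c,q)
    im=cv2.resize(c['frame'][:,:,::-1],None,fx=8,fy=8,interpolation=cv2.INTER_CUBIC)
    for u,v in uv: cv2.circle(im,(int((u+.5)*8),int((v+.5)*8)),3,(0,0,255),-1)
    u,v=uv.mean(0); u=int(u*8);v=int(v*8); cv2.imwrite('pics/n_%s.png'%n,im[v-200:v+200,u-200:u+200])
"; python3 -c "
import cv2,numpy as np
cv2.imwrite('pics/n.png',np.hstack([cv2.imread('pics/n_top.png'),cv2.imread('pics/n_scene.png')]))"
```

```text
(no output)
```

View pics/n.png

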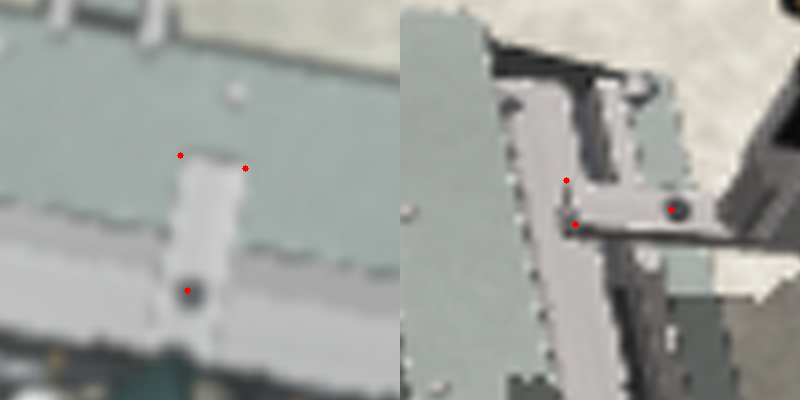

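```bash
python3 -c "
from h import *
delta(tcp_for(-.03,.044,.05),RT);delta(tcp_for(-.02,.044,.02),RT)"; python3 -m crank '[[[-0.01,0,-0.04],[0,-0.005,0],1],[[-0.01,-0.003,-0.09],[0,-0.005,0],1],[[-0.008,-0.003,-0.119],[0,-0.005,0],1],[[-0.008,-0.003,-0.119],[0,-0.005,0],1],[[-0.008,-0.003,-0.119],[0,-0.005,0],1]]'; python3 -c "
from h import *
where();delta(tcp_for(-.02,.044,.01),RT)"
```

```text
shift [-0.008  -0.0027 -0.1198] turn [-0.0001 -0.004  -0.0012] t 14.425
shift [ 0.0134 -0.0065 -0.1428] turn [-0.0001 -0.004  -0.0012] t 14.425
t: 15.05
tool_pos: [0.5353, 0.0601, 0.0796]
eef_rot: [[-0.892, 0.417, -0.176], [0.159, -0.075, -0.984], [-0.423, -0.906, 0.001]]
contact_force: [-0.8, -0.1, -2.7]
finger_gap: 0.02
grip x,y,sole z (mm) [-30.1  43.9  50.6] F deck [-1.9 -0.2 -2.1] rot err [-0.0002  0.0007 -0.0025] t 15.05
shift [ 0.0259 -0.0046 -0.0325] turn [ 0.001   0.0005 -0.0023] t 15.05
```

```bash
python3 -m crank '[[[0.014,-0.003,-0.016],[0,0,0],1],[[0.024,-0.004,-0.028],[0,0,0],1],[[0.027,-0.005,-0.033],[0,0,0],1],[[0.027,-0.005,-0.033],[0,0,0],1]]'; python3 -c "
from h import *
where()
s=cam('scene');crop(s,195,140,80,80,8,'c1.png')"
```

```text
t: 15.55
tool_pos: [0.5625, 0.0539, 0.0474]
eef_rot: [[-0.891, 0.417, -0.178], [0.161, -0.075, -0.984], [-0.424, -0.906, -0.0]]
contact_force: [0.8, 0.5, -2.9]
finger_gap: 0.0198
grip x,y,sole z (mm) [-18.5  42.7   9.6] F deck [-0.6  0.7 -2.9] rot err [-0.      0.0016  0.0002] t 15.55
```

View pics/c1.png

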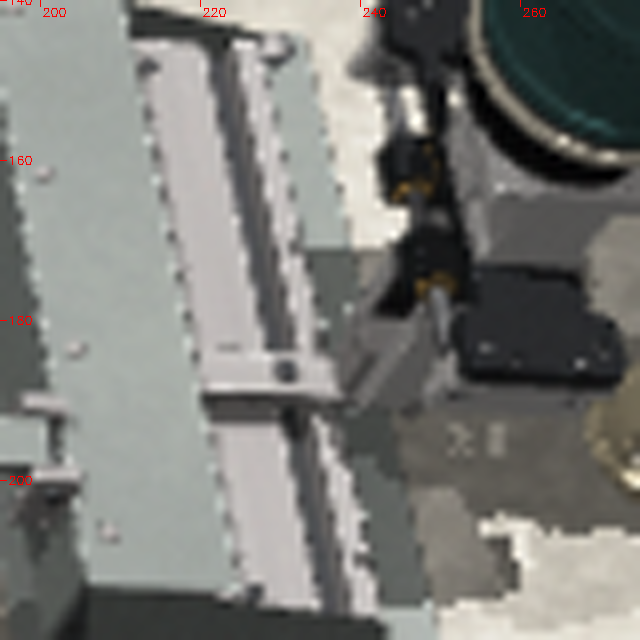

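```bash
python3 -m crank '[[[0.0016,-0.0003,-0.0036],[0,0,0],1],[[0.0016,-0.0003,-0.0036],[0,0,0],1]]';python3 -m crank '[[[0.0008,-0.0002,-0.0018],[0,0,0],1],[[0.0008,-0.0002,-0.0018],[0,0,0],1]]'; python3 -c "
from h import *
where()";python3 -m crank '[[[0.0008,-0.0002,-0.0018],[0,0,0],1],[[0.0008,-0.0002,-0.0018],[0,0,0],1]]'; python3 -c "
from h import *
where()"
```

```text
t: 15.85
tool_pos: [0.5642, 0.0534, 0.044]
eef_rot: [[-0.891, 0.417, -0.178], [0.162, -0.076, -0.984], [-0.424, -0.906, -0.0]]
contact_force: [0.1, 1.0, -3.4]
finger_gap: 0.0198
t: 16.1
tool_pos: [0.5654, 0.0533, 0.0428]
eef_rot: [[-0.891, 0.416, -0.178], [0.162, -0.076, -0.984], [-0.423, -0.906, 0.0]]
contact_force: [0.4, 0.6, -2.7]
finger_gap: 0.0197
grip x,y,sole z (mm) [-17.7  42.6   4.2] F deck [-0.9  0.7 -2.6] rot err [0.0004 0.0007 0.0003] t 16.1
t: 16.35
tool_pos: [0.5664, 0.0532, 0.0415]
eef_rot: [[-0.892, 0.415, -0.178], [0.161, -0.076, -0.984], [-0.422, -0.907, 0.001]]
contact_force: [0.1, 0.2, -3.2]
finger_gap: 0.0197
grip x,y,sole z (mm) [-17.3  42.6   2.6] F deck [-1.3  0.2 -2.9] rot err [ 0.0008 -0.0005  0.0001] t 16.35
```

```bash
for i in 1 2; do python3 -m crank '[[[0.0006,-0.0001,-0.0014],[0,0,0],1],[[0.0006,-0.0001,-0.0014],[0,0,0],1]]' >/dev/null; python3 -c "
from h import *
where()"; done
```

```text
grip x,y,sole z (mm) [-17.   42.7   1.4] F deck [-0.5  0.8 -2.3] rot err [ 0.001  -0.0013 -0.    ] t 16.6
grip x,y,sole z (mm) [-17.3  42.7   0.4] F deck [-5.7 -1.9  7.9] rot err [ 0.0016 -0.0028 -0.0003] t 16.85
```

```bash
python3 -m crank '[[[-0.002,0.0004,0.005],[0,0.003,0],1],[[-0.0037,0.0007,0.0085],[0,0.003,0],1],[[-0.0037,0.0007,0.0085],[0,0.003,0],1]]'; python3 -c "
from h import *
where(); delta(tcp_for(.03,.044,.0095),RT)"
```

```text
t: 17.23
tool_pos: [0.5644, 0.0537, 0.0487]
eef_rot: [[-0.894, 0.412, -0.179], [0.162, -0.076, -0.984], [-0.419, -0.908, 0.001]]
contact_force: [-0.0, 0.8, -3.1]
finger_gap: 0.0197
grip x,y,sole z (mm) [-16.2  42.8   9.9] F deck [-1.5  0.8 -2.7] rot err [ 0.0014 -0.0044  0.0001] t 17.225
shift [ 0.0416 -0.0063  0.0191] turn [ 0.0004 -0.0046  0.0007] t 17.225
```

```bash
python3 -m crank '[[[0.01,-0.0015,0.0045],[0,-0.005,0],1],[[0.02,-0.003,0.009],[0,-0.005,0],1],[[0.03,-0.0045,0.0135],[0,-0.005,0],1],[[0.0415,-0.006,0.019],[0,-0.005,0],1],[[0.0415,-0.006,0.019],[0,-0.005,0],1]]'; python3 -c "
from h import *
where(); delta(tcp_for(.03,.044,.003),RT)"
```

```text
t: 17.85
tool_pos: [0.6068, 0.0472, 0.0677]
eef_rot: [[-0.891, 0.417, -0.179], [0.162, -0.076, -0.984], [-0.423, -0.906, 0.0]]
contact_force: [-0.1, -0.2, -4.0]
finger_gap: 0.0194
grip x,y,sole z (mm) [30.8 44.   9. ] F deck [-1.7 -0.2 -3.6] rot err [0.0008 0.0009 0.0013] t 17.85
shift [ 0.0018 -0.0004 -0.0058] turn [0.0004 0.0008 0.0015] t 17.85
```

```bash
python3 -m crank '[[[0.0016,-0.0003,-0.0036],[0,0,0],1],[[0.0025,-0.0005,-0.0054],[0,0,0],1],[[0.0025,-0.0005,-0.0054],[0,0,0],1]]'>/dev/null; python3 -c "
from h import *
where()"; for i in 1 2 ; do python3 -m crank '[[[0.0006,-0.0001,-0.0014],[0,0,0],1],[[0.0006,-0.0001,-0.0014],[0,0,0],1]]' >/dev/null; python3 -c "
from h import *
where()"; done
```

```text
grip x,y,sole z (mm) [29.  44.3  2.9] F deck [-2.4 -0.1 -2.1] rot err [ 0.0011 -0.0007 -0.0005] t 18.225
grip x,y,sole z (mm) [29.4 44.3  1.5] F deck [-0.5  0.3 -3.2] rot err [ 0.001  -0.0002 -0.0001] t 18.475
grip x,y,sole z (mm) [29.4 44.4  0.2] F deck [-2.7 -1.   4.2] rot err [ 0.0009 -0.0001 -0.0001] t 18.725
```

```bash
cat > w.py <<'E'
from h import *
import sys
where(); s=arm.sense(); F=Rd.T@np.array(s["contact_force"]); d=todeck(s["tool_pos"])
sys.exit(1 if abs(F[1])>14 or d[2]-TZ<-.0012 else 0)
E
python3 -m crank '[[[0.0004,-0.0001,-0.0008],[0,0,0],1],[[0.0004,-0.0001,-0.0008],[0,0,0],1]]'; python3 w.py; python3 -m crank '[[[-0.0004,-0.002,0],[0,0,0],1],[[-0.0007,-0.004,0],[0,0,0],1],[[-0.001,-0.006,0],[0,0,0],1]]' ; python3 w.py
```

```text
t: 18.98
tool_pos: [0.6094, 0.0471, 0.0582]
eef_rot: [[-0.892, 0.415, -0.178], [0.161, -0.076, -0.984], [-0.422, -0.906, 0.001]]
contact_force: [-7.9, 1.3, 5.0]
finger_gap: 0.0195
grip x,y,sole z (mm) [29.1 44.4 -0.7] F deck [-5.1 -0.1  7.9] rot err [ 0.0009 -0.0004 -0.0002] t 18.975
t: 19.35
tool_pos: [0.6092, 0.0419, 0.0586]
eef_rot: [[-0.892, 0.417, -0.177], [0.16, -0.075, -0.984], [-0.423, -0.906, -0.0]]
contact_force: [-2.3, 4.1, 3.0]
finger_gap: 0.0199
grip x,y,sole z (mm) [29.9 39.2 -0.6] F deck [-1.5  3.7  4. ] rot err [-0.0007  0.0008 -0.001 ] t 19.35
```

```bash
python3 -m crank '[[[-0.0004,-0.002,0],[0,0,0],1],[[-0.0007,-0.004,0],[0,0,0],1],[[-0.001,-0.006,0],[0,0,0],1]]' >/dev/null; python3 w.py && python3 -m crank '[[[-0.0004,-0.002,0],[0,0,0],1],[[-0.0007,-0.004,0],[0,0,0],1],[[-0.001,-0.006,0],[0,0,0],1]]'>/dev/null && python3 w.py && python3 -m crank '[[[-0.0004,-0.002,0],[0,0,0],1],[[-0.0007,-0.004,0],[0,0,0],1],[[-0.001,-0.006,0],[0,0,0],1]]'>/dev/null && python3 w.py
```

```text
grip x,y,sole z (mm) [30.  32.7 -0.7] F deck [-2.   4.4  5.1] rot err [-0.0002  0.0007 -0.0005] t 19.725
grip x,y,sole z (mm) [30.1 26.6 -0.7] F deck [-1.9  3.5  4.6] rot err [-0.0002  0.0007 -0.0007] t 20.1
grip x,y,sole z (mm) [30.2 20.6 -0.7] F deck [-1.7  5.2  5.3] rot err [-0.0003  0.0008 -0.0006] t 20.475
```

```bash
python3 -m crank '[[[-0.0004,-0.002,0],[0,0,0],1],[[-0.0007,-0.004,0],[0,0,0],1],[[-0.001,-0.006,0],[0,0,0],1]]' >/dev/null; python3 w.py && python3 -m crank '[[[-0.0004,-0.002,0],[0,0,0],1],[[-0.0007,-0.004,0],[0,0,0],1],[[-0.001,-0.006,0],[0,0,0],1]]'>/dev/null && python3 w.py && python3 -m crank '[[[-0.0004,-0.002,0],[0,0,0],1],[[-0.0007,-0.004,0],[0,0,0],1],[[-0.001,-0.006,0],[0,0,0],1]]'>/dev/null && python3 w.py
```

```text
grip x,y,sole z (mm) [30.3 14.5 -0.8] F deck [-1.6  5.9  5.3] rot err [-0.0003  0.0008 -0.0007] t 20.85
grip x,y,sole z (mm) [30.4  8.5 -0.8] F deck [-1.8  5.6  5.1] rot err [-0.0003  0.0008 -0.0007] t 21.225
grip x,y,sole z (mm) [30.5  2.4 -0.8] F deck [-1.6  5.4  5.7] rot err [-0.0003  0.0009 -0.0006] t 21.6
```

```bash
python3 -m crank '[[[-0.0004,-0.002,0],[0,0,0],1],[[-0.0008,-0.004,0],[0,0,0],1],[[-0.0012,-0.006,0],[0,0,0],1]]' >/dev/null; python3 w.py && python3 -m crank '[[[-0.0004,-0.002,0],[0,0,0],1],[[-0.0008,-0.004,0],[0,0,0],1],[[-0.0012,-0.006,0],[0,0,0],1]]'>/dev/null && python3 w.py && python3 -m crank '[[[-0.0004,-0.002,0],[0,0,0],1],[[-0.0008,-0.004,0],[0,0,0],1],[[-0.0012,-0.006,0],[0,0,0],1]]'>/dev/null && python3 w.py
```

```text
grip x,y,sole z (mm) [30.4 -3.8 -0.8] F deck [-0.6  4.9  5.8] rot err [-0.0003  0.0009 -0.0007] t 21.975
grip x,y,sole z (mm) [ 30.3 -10.1  -0.8] F deck [-1.6  4.3  5. ] rot err [-0.      0.0008 -0.0005] t 22.35
grip x,y,sole z (mm) [ 30.1 -16.3  -0.8] F deck [-0.7  4.7  2.9] rot err [ 0.0001  0.0006 -0.0005] t 22.725
```

```bash
python3 -m crank '[[[-0.0002,-0.002,-0.0003],[0,0,0],1],[[-0.0006,-0.004,-0.0003],[0,0,0],1],[[-0.001,-0.006,-0.0003],[0,0,0],1]]' >/dev/null; python3 w.py && python3 -m crank '[[[-0.0004,-0.002,0],[0,0,0],1],[[-0.0007,-0.004,0],[0,0,0],1],[[-0.0011,-0.006,0],[0,0,0],1]]'>/dev/null && python3 w.py && python3 -m crank '[[[-0.0004,-0.002,0],[0,0,0],1],[[-0.0007,-0.004,0],[0,0,0],1],[[-0.0011,-0.006,0],[0,0,0],1]]'>/dev/null && python3 w.py
```

```text
grip x,y,sole z (mm) [ 30.1 -22.   -1. ] F deck [-1.3  5.9  5.2] rot err [-0.0003  0.0009 -0.0008] t 23.1
grip x,y,sole z (mm) [ 30.1 -28.4  -1. ] F deck [-1.8  4.6  5.1] rot err [ 0.      0.0009 -0.0005] t 23.475
grip x,y,sole z (mm) [ 29.1 -35.7  -1.4] F deck [-1.4  4.  -2.6] rot err [ 0.0018 -0.001   0.0006] t 23.85
```

```bash
python3 -m crank '[[[0.0006,-0.0001,-0.0014],[0,0,0],1],[[0.0006,-0.0001,-0.0014],[0,0,0],1]]'>/dev/null; python3 w.py
```

```text
grip x,y,sole z (mm) [ 29.4 -35.2  -3. ] F deck [-1.3  1.2 -2.7] rot err [ 0.0013 -0.0006  0.0003] t 24.1
```

Dropping freely – the tooth is in the notch. Continue down to home (about −7).

```bash
python3 -m crank '[[[0.0008,-0.0002,-0.0018],[0,0,0],1],[[0.0008,-0.0002,-0.0018],[0,0,0],1]]'>/dev/null; python3 w.py;  python3 -m crank '[[[0.0006,-0.0001,-0.0014],[0,0,0],1],[[0.0006,-0.0001,-0.0014],[0,0,0],1]]'>/dev/null; python3 w.py
```

```text
grip x,y,sole z (mm) [ 29.4 -35.1  -4.9] F deck [-1.4  0.4 -2.8] rot err [ 0.0012 -0.0005  0.0001] t 24.35
grip x,y,sole z (mm) [ 30.  -35.1  -5.8] F deck [-2.3 -0.9 12.8] rot err [0.0013 0.0007 0.0001] t 24.6
```

```bash
python3 -m crank '[[[0.0004,-0.0001,-0.0009],[0,0,0],1],[[0.0004,-0.0001,-0.0009],[0,0,0],1]]'>/dev/null; python3 w.py
```

```text
grip x,y,sole z (mm) [ 30.4 -35.1  -6.3] F deck [-3.2 -2.2 30.7] rot err [0.0012 0.0017 0.0001] t 24.85
```

```bash
python3 -m crank '[[[-0.0005,0.0001,0.001],[0,0,0],1],[[-0.0005,0.0001,0.001],[0,0,0],1]]'>/dev/null; python3 w.py; python3 -m crank '[[[0,0,0],[0,0,0],0.7],[[0,0,0],[0,0,0],0.5],[[0,0,0],[0,0,0],0.4],[[0,0,0],[0,0,0],0.4],[[0,0,0],[0,0,0],0.4]]'; python3 w.py
```

```text
grip x,y,sole z (mm) [ 29.4 -35.   -6.1] F deck [-1.5  0.4 -2.9] rot err [ 0.001  -0.0001  0.0001] t 25.1
t: 25.72
tool_pos: [0.5979, -0.0314, 0.0534]
eef_rot: [[-0.892, 0.416, -0.178], [0.161, -0.076, -0.984], [-0.422, -0.906, 0.001]]
contact_force: [-1.1, 0.5, 0.3]
finger_gap: 0.0562
grip x,y,sole z (mm) [ 29.5 -35.   -6.1] F deck [-0.9  0.3  0.8] rot err [ 0.0009 -0.0001  0.    ] t 25.725
```

Retreat square out of the deck, then up and back towards the robot, and look.

```bash
python3 -m crank '[[[-0.004,0.0007,0.009],[0,0,0],0.4],[[-0.017,0.003,0.036],[0,0,0],0.4],[[-0.037,0.007,0.08],[0,0,0],0.4],[[-0.06,0.01,0.13],[0,0,0],0.4],[[-0.09,0,0.17],[0,0,0],0.4]]';python3 -m crank '[[[-0.02,-0.055,0.02],[0,0,0],0.4],[[-0.04,-0.11,0.04],[0,0,0],0.4],[[-0.06,-0.165,0.04],[0,0,0],0.4],[[-0.08,-0.22,0.04],[0,0,0],0.4],[[-0.09,-0.27,0.04],[0,0,0],0.4]]'; python3 -m crank '[[[-0.02,-0.05,0],[0,0,0],0.4],[[-0.04,-0.1,0],[0,0,0],0.4],[[-0.04,-0.1,0],[0,0,0],0.4]]'; python3 -c "
from h import *
s=cam('scene');crop(s,170,120,130,110,6,'d1.png')
t=cam('top');crop(t,210,110,135,110,6,'d2.png')
cv2.imwrite('pics/d3.png',cv2.resize(t['frame'][:,:,::-1],(800,600)))"
```

```text
t: 26.35
tool_pos: [0.5071, -0.0305, 0.2255]
eef_rot: [[-0.892, 0.417, -0.176], [0.159, -0.075, -0.984], [-0.423, -0.906, 0.001]]
contact_force: [-0.5, -0.3, -0.1]
finger_gap: 0.0565
t: 26.98
tool_pos: [0.4167, -0.303, 0.2644]
eef_rot: [[-0.891, 0.417, -0.178], [0.161, -0.077, -0.984], [-0.424, -0.906, 0.001]]
contact_force: [1.2, 1.3, 0.9]
finger_gap: 0.0564
t: 27.35
tool_pos: [0.376, -0.4042, 0.2637]
eef_rot: [[-0.891, 0.416, -0.182], [0.165, -0.078, -0.983], [-0.423, -0.906, 0.001]]
contact_force: [0.6, 0.5, -0.9]
finger_gap: 0.0563
```

View pics/d1.png

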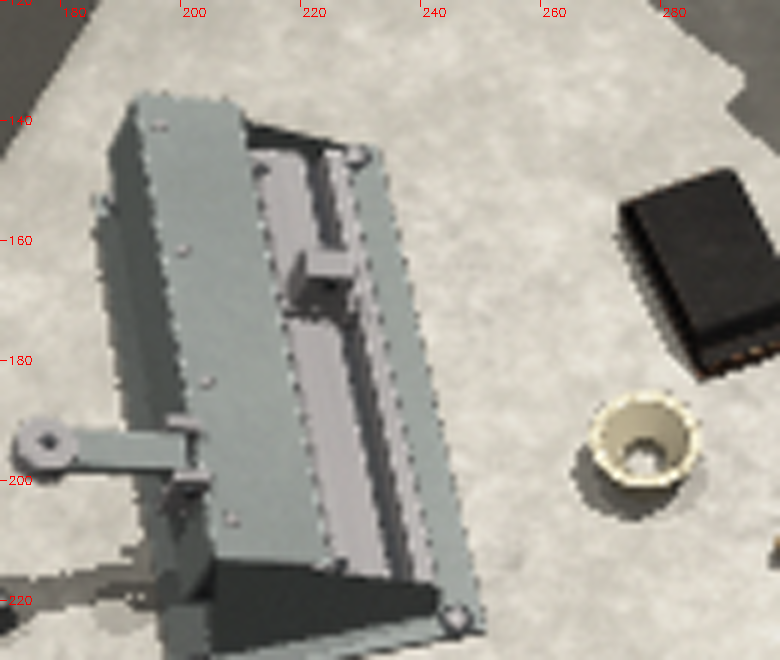

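View pics/d2.png

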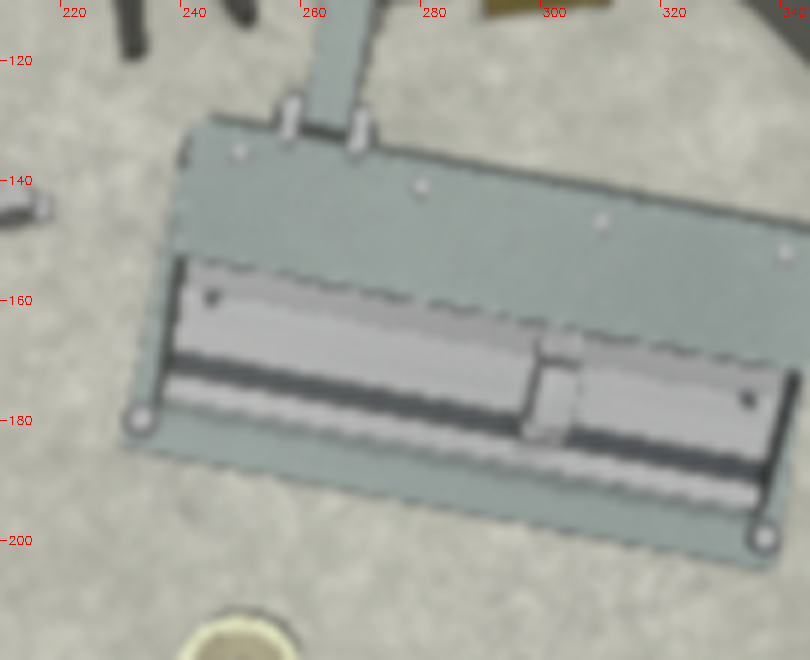

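View pics/d3.png

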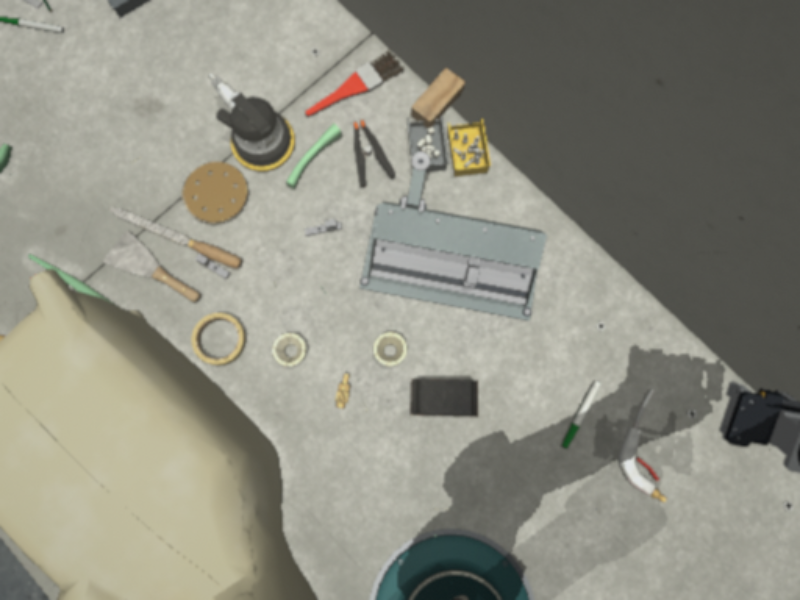

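```bash
python3 -c "
from h import *
t=cam('top');s=cam('scene')
p,e=tri(t,(301.7,175.8),s,(223.8,163.5)); print((todeck(p)*1000).round(1),e)
q=[fromdeck([.0295,-.035,.042]),fromdeck([.0295,-.035,.049])]; print(proj(t,q).round(1),proj(s,q).round(1))
x=arm.sense(); print(x['contact_force'],x['t'])
crop(s,205,145,45,45,14,'e.png',5)"
```

```text
[ 30.  -35.   40.7] 0.0004711296032458874
[[301.7 176. ]
 [301.9 176.4]] [[224.1 163.3]
 [224.9 162.1]]
[0.87776861 0.66180192 0.15092836] 27.55
```

View pics/e.png

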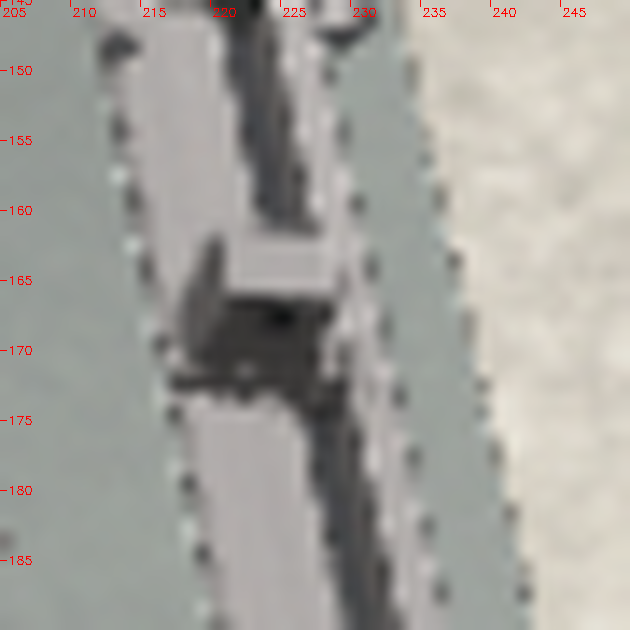

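The block top triangulates to (30, −35, 40.7) mm in the deck frame, against 42 mm expected at home and 49 mm with the tooth up on the bar. The stop is seated, so I hand in.

```bash
python3 -c "
from plant import arm
print(arm.hand_in())"
```

```text
the job is handed in; nothing more can be done
None
```

The job is done and was handed in at about 27.6 s. I lifted the cream plug off the deck and stood it upright on the bench at about (0.455, 0.116). I then gripped the largest of the three stop-like parts, slid it under the cowl and felt along the index bar. The tooth dropped at y ≈ −35 mm in the deck frame, and I pressed the stop home, released it and backed off.

**Tooth depth:** by tool height the tooth went about 6 to 7 mm down from the bar's top before it seated firmly, with 31 N at the last press. The block top then triangulated at (30, −35, 40.7) mm in the deck frame. That is about 1 mm off the 42 mm expected at home and well away from 49 mm with the tooth on the bar.

**Other checks:** in the last pictures the plug stands upright, the other things look unmoved, and the robot is clear with only sensor noise on the force reading.

**Disagreements:**
- My first camera estimate of the deck height was about 3.5 mm too low. The height at which the plug touched the bench exposed this. I corrected it before moving the stop, and the touch on the deck then agreed to about 0.7 mm.
- The stop's tilt and heading were not measured after release. While still gripped they were within about 0.1° of my estimate of the deck's axes.

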